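# Find a spacer's blind hole on the gauge pin and present it hole-up

## Robot

A 7-joint arm with a two-finger parallel gripper is mounted at the origin on the work surface. World frame = base frame: x ahead of the robot, y to its left, z up, the work surface at z = 0. Lengths are in m, angles in rad, forces in N, time in s.
With the tool pointing down it reaches from about 0.425 to 0.875 m from the base axis. Payload 4.7 kg.
Tool frame: the origin (TCP) lies at the very end of the fingers, on their centre line; the grasp point (between the pads) lies ctrl.pinch_z behind it (ctrl.pinch_z is the distance from the TCP to the grasp point, in m); x points along the fingers, y is the direction in which the jaws open and shut, and the axes are right-handed (so a half turn about x gives the same grasp; the last joint's range is limited). The gripper opens to 87 mm and grips with 3 to 60 N. Pads are 19 mm wide; open, the fingers measure 117 mm over their backs; the gripper's body (75 mm by 190 mm) begins 51 mm behind the grasp point.
Start: joints at [0.014, 0.321, -0.07, 1.45, 0.023, 1.371, -0.057], TCP at [0.65, -0, 0.223] pointing down, gripper open.
Joint ranges: [-2.86, 2.86], [-0.3, 2.09], [-1.38, 1.24], [0.06, 2.45], [-1.56, 4.7], [0.09, 2.05], [-2.69, 2.69]. Speed limits (rad/s): [2.57, 2.57, 3.14, 3.14, 3.14, 3.14, 3.14].

## Interface

Orientations are given as a rotation vector (axis times angle).
In Python, from bench import get_state, get_image, camera_info, order, ctrl gives the robot as it stands.
- The arm moves only by the tool jog_arm, never from a script. Its arguments are lists of equal length, an entry for each row: "claw": the finger opening in mm, from 0 to 87; "xyz": the shift along the tool's x, y, z in mm, a list of three; "roll": the turn about the tool's x in degrees. In form: {"claw": [claw, ...], "xyz": [[tx, ty, tz], ...], "roll": [roll, ...]}. A call has 1 to 5 rows; each row is the pose to reach, as a shift and turn from the pose measured when the call began, along the tool's axes at that moment; what a row does not reach only later rows make up. A row lasts 1/10 s, in which the tool goes at most 50 mm and 8.59 degrees, less where a joint would pass 70% of its speed; a pose out of reach is approached as far as the arm can. A call with a gripper value outside its range is refused whole. The fingers move at their own pace and stop on an object; "force" is the grip in N (left out, the last holds). Time passes only in rows, so rows that repeat a pose let the fingers close. It gives the time, the measured TCP pose, the force and the opening at its end, in the units of the state.
- get_state(): the state, without advancing time (a new reading comes with each control period).
- get_image(name): name is "scene" or "side" or "wrist"; returns (picture, depth): 420x560x3 uint8, red, green, blue; 420x560 float32, m along the optical axis (not along the pixel's ray), 0 where there is no reading.
- camera_info(name): a dict with "intrinsics" (3x3 intrinsics, pixels), "dist" ([k1, k2, p1, p2, k3] as OpenCV has them; the pictures are not rectified), "rvec" (rotation vector, rad) and "tvec" (3), from world to camera coordinates, as OpenCV has them; the wrist camera has in their place "tool_from_camera" (4x4, takes a point from camera to tool coordinates, whose origin is the TCP and whose axes are the tool frame's). Camera axes: x right, y down, z forward; pixel columns grow to the right and rows downward; lengths in m; the calibration is good to about 2 mm. A picture is of the moment at which its call begins: read the wrist's pose just before it. camera_info takes no time and is no camera call.
- order.close_job(): hands the job in, once; it reports no verdict.
The state is a dict: "time": time; "joint_positions": joint angles; "qd": joint speeds; "joint_torque": joint torques, N m; "position": TCP position; "tool_rot": TCP orientation; "ft_force": force on the tool from outside, world axes, zero at the start; "torque": the same for the moment, N m; "grip_width": opening from 0.0 (shut) to 1.0 (fully open).
Only numpy, scipy, OpenCV 4.12 (cv2) and the standard library are available. Lean on these libraries where they do the work, as an engineer would, in place of code of your own. Each camera call takes 0.05 s, during which the arm holds its last target. There are 200 camera calls.

## Task

Take the aluminium spacer that lies on the blue mat and find by feel which end has the blind hole: push the ends onto the level brass gauge pin until the pin goes well into the hole, and keep it there a moment. Then lay it on the orange 45-degree rest with the hole end uppermost and let go of it, take a fresh grip, and finish holding it in the gripper, hole straight up, still and about 20 cm above the bench, touching nothing else. Do not put it down at the end, and leave the other spacer on the grey mat, the white carton, the relay and the red bin where they are.

Things in the scene. Friction and masses are not known exactly. Their poses are not given: they have to be found in the camera images.
- spacer_a_mid (a point): Centre of an aluminium spacer, a square bar 60 mm long, 30 x 30 mm in section, about 0.14 kg, lying on its side on a puck; x along its length, z up. One end is plain, the other has a centred blind hole 14 mm wide, 26 mm deep; which end (+x or -x) is to be found by feel and differs between the two spacers. Which spacer lies on the blue puck varies.
- spacer_b_mid (a point): The other spacer's centre, same look, size and mass as the first, and the same axes; its hole is at the opposite end of its x axis.
- blue_puck: Blue round puck, 28 mm across, 16 mm high, fixed on a paper-thin 110 mm square mat of its colour. Origin at bench level under its centre. Its spacer rests on its middle (within 5 mm), centre 31 mm above the bench, and overhangs it, so fingers pass beside it. The spacer on this one is the one to check.
- grey_puck: Dark grey round puck, 28 mm across, 16 mm high, fixed on a paper-thin 110 mm square mat of its colour. Origin at bench level under its centre. Its spacer rests on its middle (within 5 mm), centre 31 mm above the bench, and overhangs it, so fingers pass beside it. The spacer on this one is to be left alone.
- gauge_tip (a point): Tip of the brass gauge pin, 75 mm above the bench: a level fixed pin 8 mm thick, slightly tapered at the tip, standing 32 mm out of a green post. x is level and points along the pin into the post, roughly away from the robot; z up. In a spacer's hole the pin goes up to 26 mm deep; a plain end stops at once at the tip.
- gauge: The gauge, rigidly fixed: green post 50 mm wide, 30 mm deep, top 100 mm above the bench, on a foot 90 x 80 mm, 10 mm thick. Origin at bench level under the post's front face (where the pin stands out) and at the foot's centre; axes as for the tip.
- rest_seat (a point): Where a spacer's centre comes when seated on the rest, 85 mm above the bench. The slope rises at 45 degrees along this point's x (level, roughly away from the robot; y level across, z up). The seated spacer's length runs up the slope, a flat side on the bar 15 mm from its centre, its lower end on the ledge 30 mm from its centre.
- rest: The fixed rest: orange bar 18 mm wide, 12 mm thick, sloping at 45 degrees (a spacer overhangs it by 6 mm either side, so fingers pass beside it), with an orange ledge square to it at the lower end that reaches half-way up the spacer's thickness. Steel foot 120 x 80 x 8 mm, its centre 10 mm along x from the origin, which lies at bench level under the seat.
- carton: Bystander: closed white carton 60 x 100 x 32 mm high, loose on the bench. Origin at the centre of its underside.
- relay: Bystander: black relay 45 x 30 x 26 mm high with two brass studs on top (33 mm high in all), loose. Origin at the centre of its underside.
- red_bin: Bystander: open red bin 300 x 190 x 65 mm high holding relays, loose. Origin at the centre of its underside.
There are look-alikes about, which are no part of the job. What is shaped like the rest but pink is not meant.

How it is judged:
By the outcome, as a careful person would: the job done as asked, in the order asked, and still so for the second after the job is handed in, while the arm keeps its last pose, push and grip.
It also fails if it takes over 72 s, if anything falls off the work surface, if the arm or the gripper's body presses on something with over 40 N, if the wrist force passes 120 N, or if a joint passes its speed limit or range.

## Working session

There is one attempt and no reset: what is moved stays moved. The work goes in short steps, Python scripts to look and compute and a tool call to move; the robot and the scene stay as the last step left them, time stands still between calls to the robot, and variables do not carry over. Pictures are saved under pics/ and viewed, about 8 in all and at most 12, crops included, and the job is handed in when it is done.

Besides the shell and the picture viewer there is one more tool, called after ">>>" by a JSON object that holds its "method" and its "body", one argument or row to a line. jog_arm: Moves the arm, as the interface text tells. Its arguments: {"type":"object","properties":{"claw":{"type":"array"},"xyz":{"type":"array"},"roll":{"type":"array"},"force":{"type":"number"}},"required":["claw","xyz","roll"]}

```bash
ls; mkdir -p pics; cat > h.py <<'E'
import numpy as np, cv2
from bench import get_state, get_image, camera_info, order, ctrl
from scipy.spatial.transform import Rotation as R
def world_pts(name, px, st=None, z=None, depth=None):
    ci=camera_info(name); K=np.array(ci["intrinsics"]); d=np.array(ci["dist"])
    u=cv2.undistortPoints(np.array(px,float).reshape(-1,1,2),K,d).reshape(-1,2)
    rays=np.c_[u,np.ones(len(u))]
    if name=="wrist":
        T=np.eye(4); T[:3,:3]=R.from_rotvec(st["tool_rot"]).as_matrix(); T[:3,3]=st["position"]
        T=T@np.array(ci["tool_from_camera"]); Rw=T[:3,:3]; o=T[:3,3]
    else:
        Rc=R.from_rotvec(np.ravel(ci["rvec"])).as_matrix(); Rw=Rc.T; o=-Rc.T@np.ravel(ci["tvec"])
    w=rays@Rw.T
    if depth is not None:
        dd=np.array([depth[int(round(p[1])),int(round(p[0]))] for p in px]); return o+w*dd[:,None]
    s=(np.broadcast_to(z,len(w))-o[2])/w[:,2]
    return o+w*s[:,None]
def snap(name,fn):
    st=get_state(); im,dp=get_image(name); cv2.imwrite(f"pics/{fn}.png",im[:,:,::-1]); np.save(f"pics/{fn}.npy",dp); return st,im,dp
E
python3 - <<'E'
from h import *
s=get_state(); print({k:np.round(v,3) for k,v in s.items()}, ctrl.pinch_z)
print(R.from_rotvec(s["tool_rot"]).as_matrix().round(3))
for n in("scene","side"): snap(n,n+"0")
a=cv2.imread("pics/scene0.png");cv2.imwrite("pics/scene0b.png",cv2.resize(a,(800,600)))
print(camera_info("wrist")["tool_from_camera"])
E
```

```text
pics
{'time': np.float64(0.0), 'joint_positions': array([ 0.014,  0.322, -0.07 ,  1.452,  0.023,  1.371, -0.057]), 'qd': array([-0.001, -0.   , -0.001,  0.002,  0.001, -0.002, -0.001]), 'joint_torque': array([-0.0000e+00, -4.9128e+01, -4.0400e-01, -3.1253e+01, -6.4000e-02,
        4.4000e-02,  0.0000e+00]), 'position': array([ 0.649, -0.   ,  0.221]), 'tool_rot': array([ 1.208,  1.211, -1.211]), 'ft_force': array([-0.622,  0.451, -0.805]), 'torque': array([ 0.019,  0.01 , -0.011]), 'grip_width': np.float64(1.002)} 0.0187
[[-0.002  1.     0.   ]
 [-0.     0.    -1.   ]
 [-1.    -0.002  0.   ]]
[[-2.06945511e-04 -2.96343728e-01  9.55081333e-01 -1.62843833e-01]
 [ 9.99999907e-01 -4.22517425e-04  8.55792072e-05 -5.58563778e-04]
 [ 3.78177644e-04  9.55081262e-01  2.96343788e-01 -8.07712141e-02]
 [ 0.00000000e+00  0.00000000e+00  0.00000000e+00  1.00000000e+00]]
```

View pics/scene0b.png

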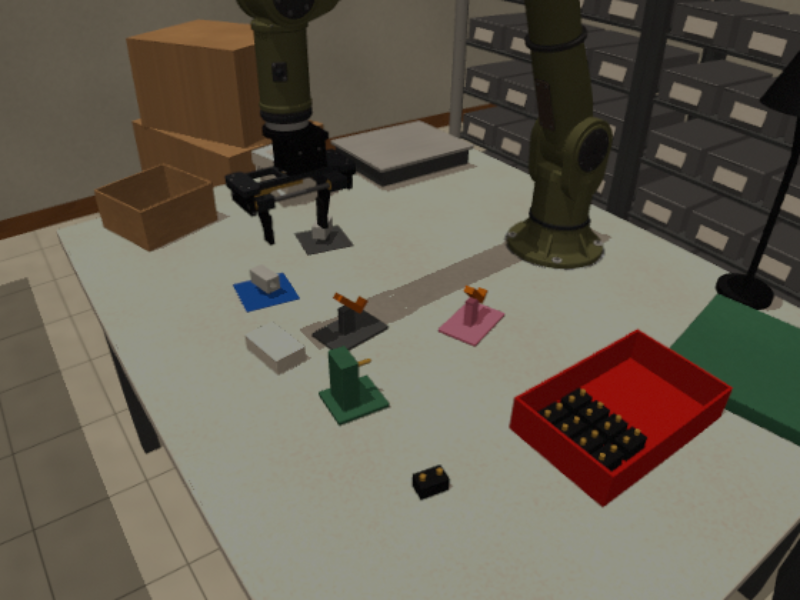

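View pics/side0.png

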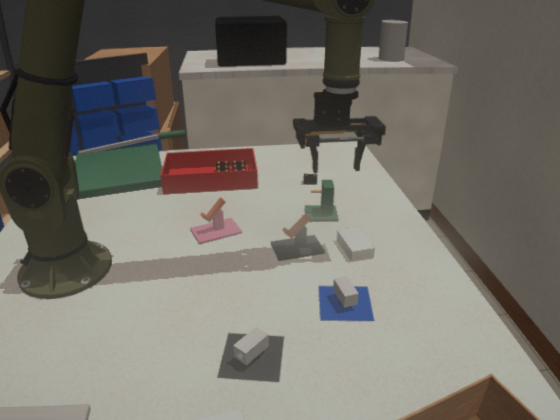

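```bash
cat > seg.py <<'E'
from h import *
def cloud(name,fn,st=None):
    im=cv2.imread(f"pics/{fn}.png"); dp=np.load(f"pics/{fn}.npy")
    v,u=np.nonzero(dp>0); P=world_pts(name,np.c_[u,v],st=st,depth=dp); hsv=cv2.cvtColor(im,cv2.COLOR_BGR2HSV)[v,u]
    return P,hsv.astype(int),np.c_[u,v]
E
python3 - <<'E'
from seg import *
for n in("scene","side"):
    P,h,px=cloud(n,n+"0")
    w=(P[:,0]>.3)&(P[:,0]<1.1)&(abs(P[:,1])<.6)&(P[:,2]>-.02)&(P[:,2]<.13)
    for nm,a,b,s in(("blue",100,130,120),("green",40,85,70),("orange",5,17,110)):
        m=w&(h[:,0]>=a)&(h[:,0]<=b)&(h[:,1]>s)&(h[:,2]>35)
        Q=P[m]
        # cluster by xy grid connected comps
        g=np.zeros((400,600),np.uint8); gi=((Q[:,:2]-[.3,-.6])/.002).astype(int); g[np.clip(gi[:,0],0,399),np.clip(gi[:,1],0,599)]=1
        k,l=cv2.connectedComponents(cv2.dilate(g,np.ones((7,7))))
        lab=l[np.clip(gi[:,0],0,399),np.clip(gi[:,1],0,599)]
        for i in range(1,k):
            q=Q[lab==i]
            if len(q)<25: continue
            r=cv2.minAreaRect((q[:,:2]*1000).astype(np.float32)); print(n,nm,len(q),"min",q.min(0).round(3),"max",q.max(0).round(3),np.round(r[0]),np.round(r[1]),round(r[2],1))
E
```

```text
scene blue 580 min [ 0.579 -0.253 -0.004] max [ 0.699 -0.131  0.016] [ 639. -191.] [111. 109.] 80.5
scene green 1398 min [0.617 0.141 0.003] max [0.712 0.23  0.102] [664. 185.] [82. 90.] 82.7
scene orange 110 min [0.333 0.11  0.046] max [0.396 0.148 0.096] [364. 131.] [67. 20.] 20.9
scene orange 150 min [0.536 0.01  0.038] max [0.599 0.037 0.095] [568.  24.] [63. 22.] 8.3
scene orange 1918 min [ 0.598 -0.6    0.   ] max [ 0.823 -0.49   0.103] [ 709. -570.] [207. 118.] 15.2
side blue 961 min [ 0.579 -0.252 -0.002] max [ 0.697 -0.135  0.005] [ 638. -194.] [106. 105.] 80.6
side orange 42 min [0.357 0.12  0.067] max [0.388 0.143 0.095] [372. 131.] [29. 18.] 19.1
side orange 2449 min [ 0.659 -0.584  0.002] max [ 0.811 -0.498  0.103] [ 746. -525.] [ 75. 158.] 72.6
```

>>> {"method": "jog_arm", "body": {
  "claw": [87,87,87,87,87],
  "xyz": [
    [0,0,50],
    [0,-5,100],
    [0,-10,150],
    [0,-10,190],
    [0,-10,190]
  ],
  "roll": [0,0,0,0,0]
}}

```text
time: 0.6
position: [0.637, -0.2001, 0.2208]
tool_rot: [1.212, 1.202, -1.224]
ft_force: [-0.3, -0.9, 0.1]
grip_width: 1.0
```

```bash
python3 - <<'E'
from seg import *
st,im,dp=snap("wrist","w1"); print(st["position"],st["time"],np.round(st["qd"],3))
P,h,px=cloud("wrist","w1",st)
m=(P[:,2]>.038)&(P[:,2]<.052)&(np.hypot(P[:,0]-.639,P[:,1]+.192)<.06)
q=P[m]; print(m.sum(),np.median(q[:,2]),cv2.minAreaRect((q[:,:2]*1000).astype(np.float32)))
m=(abs(P[:,2])<.006)&(h[:,0]>100)&(h[:,0]<130)&(h[:,1]>120); print(cv2.minAreaRect((P[m][:,:2]*1000).astype(np.float32)))
E
```

```text
[ 0.6370116  -0.20012785  0.22079572] 0.6 [-0.052 -0.013 -0.078  0.019 -0.052  0.01  -0.047]
1829 0.046717269794307126 ((635.9266967773438, -193.78131103515625), (29.948617935180664, 60.356807708740234), 9.291522979736328)
((637.5918579101562, -194.111083984375), (109.21656036376953, 109.37897491455078), 80.88175964355469)
```

View pics/w1.png

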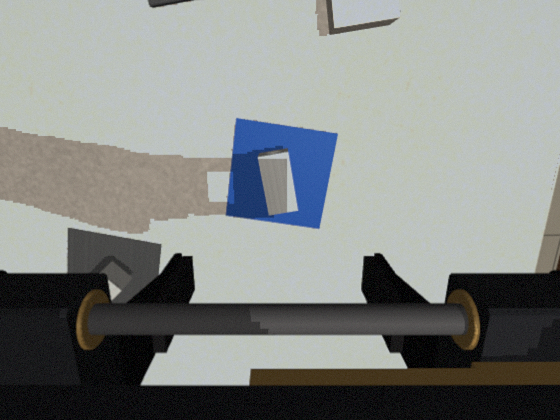

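```bash
cat >> h.py <<'E'
def delta(p,yaw=None,st=None):
    "tool-frame shift (mm) and roll (deg) to world TCP p with jaw axis at yaw deg"
    st=st or get_state(); M=R.from_rotvec(st["tool_rot"]).as_matrix()
    cur=np.degrees(np.arctan2(M[1,1],M[0,1])); tilt=np.degrees(np.arccos(-M[2,0]))
    r=None if yaw is None else round(-((yaw-cur+180)%360-180),1)
    print("t",st["time"],"pos",np.round(st["position"],4),"jaw",cur.round(2),"tilt",tilt.round(2),"shift",(M.T@(np.array(p)-st["position"])*1000).round(1),"roll",r,"F",np.round(st["ft_force"],1),"j7",round(st["joint_positions"][6],2),"w",round(float(st["grip_width"])*87,1))
E
python3 - <<'E'
from h import *
delta([.636,-.194,.0125],9.3)
E
```

```text
t 0.65 pos [ 0.638  -0.1952  0.2208] jaw -0.43 tilt 0.22 shift [208.3  -1.3  -1.6] roll -9.7 F [0.1 0.9 0.3] j7 0.25 w 87.1
```

>>> {"method": "jog_arm", "body": {
  "claw": [87,87,87,87,87],
  "xyz": [
    [0,-1.3,-1.6],
    [40,-1.3,-1.6],
    [80,-1.3,-1.6],
    [120,-1.3,-1.6],
    [120,-1.3,-1.6]
  ],
  "roll": [-8,-9.7,-9.7,-9.7,-9.7]
}}

```text
time: 1.15
position: [0.6318, -0.1903, 0.0938]
tool_rot: [1.083, 1.297, -1.096]
ft_force: [-1.5, 1.1, -0.6]
grip_width: 0.998
```

```bash
python3 - <<'E'
from h import *
delta([.636,-.194,.0125],9.3)
E
```

```text
t 1.15 pos [ 0.6318 -0.1903  0.0938] jaw 9.42 tilt 0.91 shift [81.2  4.7  4.8] roll 0.1 F [-1.5  1.1 -0.6] j7 0.41 w 86.8
```

>>> {"method": "jog_arm", "body": {
  "claw": [87,87,87,87,87],
  "xyz": [
    [0,4,4],
    [20,4,4],
    [50,4,4],
    [70,4,4],
    [70,4,4]
  ],
  "roll": [0,0,0,0,0]
}}

```text
time: 1.65
position: [0.635, -0.1926, 0.0229]
tool_rot: [1.082, 1.299, -1.097]
ft_force: [-0.6, -0.2, 0.6]
grip_width: 0.999
```

```bash
python3 - <<'E'
from h import *
delta([.636,-.194,.0125],9.3)
E
```

```text
t 1.65 pos [ 0.635  -0.1926  0.0229] jaw 9.46 tilt 1.05 shift [10.4  1.   1.6] roll 0.2 F [-0.6 -0.2  0.6] j7 0.42 w 86.9
```

>>> {"method": "jog_arm", "body": {
  "claw": [87,87,10,10,10],
  "xyz": [
    [10,1,1.6],
    [10,1,1.6],
    [10,1,1.6],
    [10,1,1.6],
    [10,1,1.6]
  ],
  "roll": [0,0,0,0,0],
  "force": 40
}}

```text
time: 2.15
position: [0.6366, -0.1941, 0.0138]
tool_rot: [1.082, 1.298, -1.096]
ft_force: [0.2, 0.1, 0.1]
grip_width: 0.811
```

>>> {"method": "jog_arm", "body": {
  "claw": [10,10,10,10,10],
  "xyz": [
    [0,0,0],
    [0,0,0],
    [0,0,0],
    [0,0,0],
    [0,0,0]
  ],
  "roll": [0,0,0,0,0]
}}

```text
time: 2.65
position: [0.6366, -0.1941, 0.0137]
tool_rot: [1.082, 1.298, -1.096]
ft_force: [0.3, 0.2, -0.1]
grip_width: 0.354
```

```bash
python3 - <<'E'
from h import *
delta([.636,-.194,.2],83)
E
```

```text
t 2.65 pos [ 0.6366 -0.1941  0.0137] jaw 9.46 tilt 0.97 shift [-186.2   -3.5   -1.3] roll -73.5 F [ 0.3  0.2 -0.1] j7 0.42 w 30.8
```

>>> {"method": "jog_arm", "body": {
  "claw": [10,10,10,10,10],
  "xyz": [
    [-30,0,0],
    [-80,0,0],
    [-130,0,0],
    [-180,0,0],
    [-220,0,0]
  ],
  "roll": [0,-8,-16,-24,-32]
}}

```text
time: 3.15
position: [0.6405, -0.1949, 0.2369]
tool_rot: [0.656, 1.483, -0.662]
ft_force: [0.7, -0.4, -1.7]
grip_width: 0.339
```

```bash
python3 - <<'E'
from h import *
delta([.51,.08,.25],83)
E
```

```text
t 3.15 pos [ 0.6405 -0.1949  0.2369] jaw 41.78 tilt 0.84 shift [ -10.5   85.7 -292.1] roll -41.2 F [ 0.7 -0.4 -1.7] j7 0.96 w 29.5
```

>>> {"method": "jog_arm", "body": {
  "claw": [10,10,10,10,10],
  "xyz": [
    [-10,14,-46],
    [-10,28,-92],
    [-10,42,-138],
    [-10,56,-184],
    [-10,70,-230]
  ],
  "roll": [-8,-16,-24,-32,-41]
}}

```text
time: 3.65
position: [0.5383, 0.0248, 0.2486]
tool_rot: [0.101, 1.583, -0.099]
ft_force: [-0.4, 1.0, -0.4]
grip_width: 0.339
```

```bash
python3 - <<'E'
from h import *
delta([.51,.08,.25],83)
E
```

```text
t 3.65 pos [0.5383 0.0248 0.2486] jaw 82.7 tilt 0.86 shift [ -0.9  51.2 -35.1] roll -0.3 F [-0.4  1.  -0.4] j7 1.33 w 29.5
```

>>> {"method": "jog_arm", "body": {
  "claw": [10,10,10,10],
  "xyz": [
    [0,30,-20],
    [0,51,-35],
    [0,51,-35],
    [0,51,-35]
  ],
  "roll": [0,0,0,0]
}}

```text
time: 4.05
position: [0.5098, 0.0797, 0.249]
tool_rot: [0.1, 1.583, -0.099]
ft_force: [0.4, -0.9, -2.2]
grip_width: 0.338
```

```bash
cat > fit.py <<'E'
from seg import *
def go(fn):
    st,im,dp=snap("wrist",fn); delta([.51,.08,.25],83,st)
    P,h,px=cloud("wrist",fn,st)
    w=(P[:,0]<.85)
    g=w&(h[:,0]>40)&(h[:,0]<90)&(h[:,1]>70)
    for lo,hi in((.004,.016),(.094,.106)):
        m=g&(P[:,2]>lo)&(P[:,2]<hi)
        if m.sum()>30: print("green",lo,m.sum(),cv2.minAreaRect((P[m][:,:2]*1000).astype(np.float32)))
    o=w&(h[:,0]>=5)&(h[:,0]<=30)&(h[:,1]>100)&(P[:,2]>.03)&(P[:,2]<.12)
    gi=np.hypot(P[:,0]-.63,P[:,1]-.19)<.06
    for nm,m in(("pin",o&gi),("rest",o&(np.hypot(P[:,0]-.57,P[:,1]-.024)<.07))):
        if m.sum()>10: print(nm,m.sum(),P[m].min(0).round(4),P[m].max(0).round(4),cv2.minAreaRect((P[m][:,:2]*1000).astype(np.float32)),px[m].min(0),px[m].max(0))
E
python3 -c "
from fit import *
go('w2')"
```

```text
t 4.05 pos [0.5098 0.0797 0.249 ] jaw 82.76 tilt 0.84 shift [-1.   0.3  0.1] roll -0.2 F [ 0.4 -0.9 -2.2] j7 1.23 w 29.4
green 0.004 1313 ((651.1898803710938, 272.7223205566406), (260.317626953125, 48.556541442871094), 83.48221588134766)
rest 772 [0.5304 0.0068 0.0428] [0.5811 0.03   0.0859] ((555.7161865234375, 18.992961883544922), (48.78568649291992, 18.66543197631836), 8.024206161499023) [214 217] [240 272]
```

View pics/w2.png

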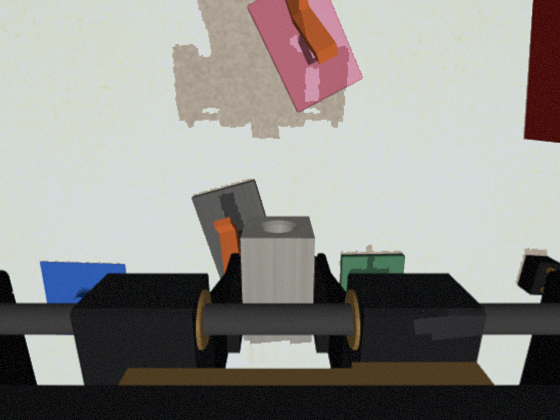

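>>> {"method": "jog_arm", "body": {
  "claw": [10,10,10,10,10],
  "xyz": [
    [10,40,5],
    [20,80,10],
    [30,112,15],
    [30,112,15],
    [30,112,15]
  ],
  "roll": [8,16,25,33,42]
}}

```text
time: 4.6
position: [0.5395, 0.1874, 0.2173]
tool_rot: [0.669, 1.48, -0.679]
ft_force: [0.3, -1.3, -1.3]
grip_width: 0.342
```

>>> {"method": "jog_arm", "body": {
  "claw": [10,10,10,10,10],
  "xyz": [
    [0,0,0],
    [0,0,0],
    [0,0,0],
    [0,0,0],
    [0,0,0]
  ],
  "roll": [8,16,25,33,42]
}}

```text
time: 5.1
position: [0.5405, 0.1853, 0.2166]
tool_rot: [1.219, 1.21, -1.241]
ft_force: [0.0, -0.6, -1.2]
grip_width: 0.34
```

>>> {"method": "jog_arm", "body": {
  "claw": [10,10,10,10,10],
  "xyz": [
    [0,0,0],
    [0,0,0],
    [0,0,0],
    [0,0,0],
    [0,0,0]
  ],
  "roll": [8,16,25,33,42]
}}

```text
time: 5.6
position: [0.5414, 0.1832, 0.216]
tool_rot: [1.729, 0.755, -1.762]
ft_force: [0.2, -0.0, -1.1]
grip_width: 0.338
```

>>> {"method": "jog_arm", "body": {
  "claw": [10,10,10,10,10],
  "xyz": [
    [0,0,0],
    [0,0,0],
    [0,0,0],
    [0,0,0],
    [0,0,0]
  ],
  "roll": [8,16,25,33,42]
}}

```text
time: 6.1
position: [0.5424, 0.1812, 0.2153]
tool_rot: [2.162, 0.081, -2.204]
ft_force: [-0.5, -0.0, -1.2]
grip_width: 0.339
```

```bash
python3 -c "
from h import *
delta([.54,.19,.2],-97)"
```

```text
t 6.1 pos [0.5424 0.1812 0.2153] jaw -85.72 tilt 1.1 shift [15.4 -9.   1.4] roll 11.3 F [-0.5 -0.  -1.2] j7 -1.89 w 29.5
```

>>> {"method": "jog_arm", "body": {
  "claw": [10,10,10,10],
  "xyz": [
    [15,-9,1],
    [15,-9,1],
    [15,-9,1],
    [15,-9,1]
  ],
  "roll": [8,11.3,11.3,11.3]
}}

```text
time: 6.5
position: [0.5412, 0.1888, 0.2001]
tool_rot: [-2.139, 0.136, 2.18]
ft_force: [0.1, 1.2, -1.2]
grip_width: 0.339
```

```bash
python3 -c "
from fit import *
go('w3')"
```

```text
t 6.5 pos [0.5412 0.1888 0.2001] jaw -97.04 tilt 1.1 shift [-49.  112.   18.6] roll 180.0 F [ 0.1  1.2 -1.2] j7 -2.1 w 29.5
green 0.004 4623 ((607.9131469726562, 333.2977294921875), (173.60086059570312, 430.0198059082031), 29.87508773803711)
green 0.094 3340 ((674.7601928710938, 179.94094848632812), (50.02629089355469, 26.705949783325195), 83.27660369873047)
pin 462 [0.6301 0.1774 0.0754] [0.6622 0.1878 0.0817] ((646.2295532226562, 183.1085968017578), (7.634355068206787, 31.776525497436523), 82.700439453125) [261  48] [271  93]
rest 2179 [0.5301 0.0069 0.0403] [0.5989 0.0339 0.098 ] ((564.4300537109375, 20.41674041748047), (67.72874450683594, 19.37398338317871), 8.441572189331055) [447 108] [499 187]
```

View pics/w3.png

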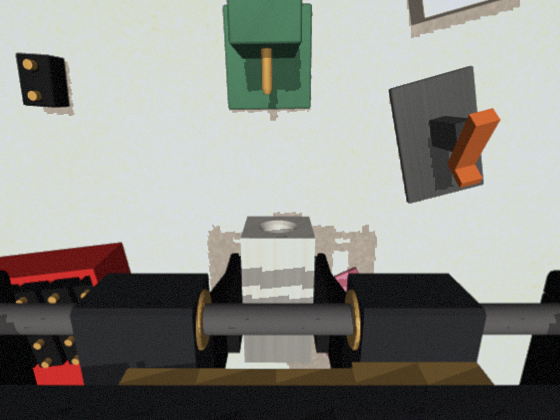

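```bash
python3 - <<'E'
from seg import *
st=get_state(); P,h,px=cloud("wrist","w3",st)
M=R.from_rotvec(st["tool_rot"]).as_matrix(); T=(P-st["position"])@M*1000
s=(abs(T[:,1])<16)&(abs(T[:,2])<45)&(T[:,0]>-60)&(T[:,0]<20)&(px[:,1]<275)&(px[:,1]>205)
q=T[s]; print(len(q),q.min(0),q.max(0)); 
top=q[abs(q[:,2])<15]; print("top tool x",np.percentile(top[:,0],[10,50,90]))
f=(q[:,0]>q[:,0].min()+8); print("front z",np.percentile(q[f][:,2],[5,50,95]), "y",np.percentile(q[:,1],[1,50,99]))
o=(h[:,0]>=5)&(h[:,0]<=30)&(h[:,1]>100)&(np.hypot(P[:,0]-.646,P[:,1]-.183)<.03)&(P[:,2]>.06)
c=P[o]; mid=abs((c[:,:2]-[.6462,.1831])@[.12,.99])<.0015; print("pin top z",np.percentile(c[mid][:,2],[10,50,90]))
u=np.array([np.cos(np.radians(-7.1)),np.sin(np.radians(-7.1))]); tip=np.array([.6304,.1851])
for d in(.055,.033,.010): delta([*(tip-d*u),.0577],-97.1,st)
E
```

```text
4141 [-34.63821803 -15.99419654 -31.65668573] [-2.51333483 15.99611454 -8.8101539 ]
top tool x [-32.40712278 -32.06350378 -20.60550983]
front z [-31.12286412 -30.71782157 -26.80848468] y [-13.70548595   0.87540716  15.69603691]
pin top z [0.07868327 0.07978277 0.08067947]
t 6.55 pos [0.5412 0.189  0.2004] jaw -97.04 tilt 1.08 shift [142.   -7.7 -36.7] roll 0.1 F [ 0.  -0.9 -1.5] j7 -2.1 w 29.9
t 6.55 pos [0.5412 0.189  0.2004] jaw -97.04 tilt 1.08 shift [141.6  -7.7 -58.7] roll 0.1 F [ 0.  -0.9 -1.5] j7 -2.1 w 29.9
t 6.55 pos [0.5412 0.189  0.2004] jaw -97.04 tilt 1.08 shift [141.2  -7.6 -81.6] roll 0.1 F [ 0.  -0.9 -1.5] j7 -2.1 w 29.9
```

>>> {"method": "jog_arm", "body": {
  "claw": [10,10,10,10,10],
  "xyz": [
    [40,-8,-15],
    [80,-8,-30],
    [115,-8,-36],
    [142,-8,-37],
    [142,-8,-37]
  ],
  "roll": [0,0,0,0,0]
}}

```text
time: 7.05
position: [0.5733, 0.1902, 0.0533]
tool_rot: [-2.132, 0.14, 2.189]
ft_force: [-1.0, -1.4, -2.2]
grip_width: 0.338
```

>>> {"method": "jog_arm", "body": {
  "claw": [10,10],
  "xyz": [
    [0,0,0],
    [0,0,0]
  ],
  "roll": [0,0]
}}

```text
time: 7.25
position: [0.5743, 0.1902, 0.0548]
tool_rot: [-2.134, 0.139, 2.187]
ft_force: [1.1, -0.3, -1.8]
grip_width: 0.344
```

```bash
python3 - <<'E'
from seg import *
st,im,dp=snap("wrist","w4")
cv2.imwrite("pics/w4c.png",cv2.resize(cv2.imread("pics/w4.png")[60:300,160:400],(600,600)))
P,h,px=cloud("wrist","w4",st)
o=(h[:,0]>=5)&(h[:,0]<=30)&(h[:,1]>100)&(np.hypot(P[:,0]-.646,P[:,1]-.183)<.03)&(P[:,2]>.06)
print(cv2.minAreaRect((P[o][:,:2]*1000).astype(np.float32)),np.percentile(P[o][:,2],[10,50,90]))
M=R.from_rotvec(st["tool_rot"]).as_matrix(); T=(P[o]-st["position"])@M*1000; print(T.min(0),T.max(0),np.median(T,0))
u=np.array([np.cos(np.radians(-7.1)),np.sin(np.radians(-7.1))]); tip=np.array([.6304,.1851])
for d in(.033,.006): delta([*(tip-d*u),.058],-97.1,st)
E
```

```text
((646.0267333984375, 182.7280731201172), (7.840274810791016, 31.608333587646484), 84.05467224121094) [0.07737227 0.07898769 0.08009289]
[-43.54017956  -5.27146665 -87.41902193] [-22.31734849   2.89437063 -55.76151353] [-25.93175425  -1.07357443 -73.00338337]
t 7.25 pos [0.5743 0.1902 0.0548] jaw -97.05 tilt 1.45 shift [ -3.8  -1.8 -23.2] roll 0.0 F [ 1.1 -0.3 -1.8] j7 -2.11 w 30.0
t 7.25 pos [0.5743 0.1902 0.0548] jaw -97.05 tilt 1.45 shift [ -4.4  -1.8 -50.2] roll 0.0 F [ 1.1 -0.3 -1.8] j7 -2.11 w 30.0
```

View pics/w4c.png

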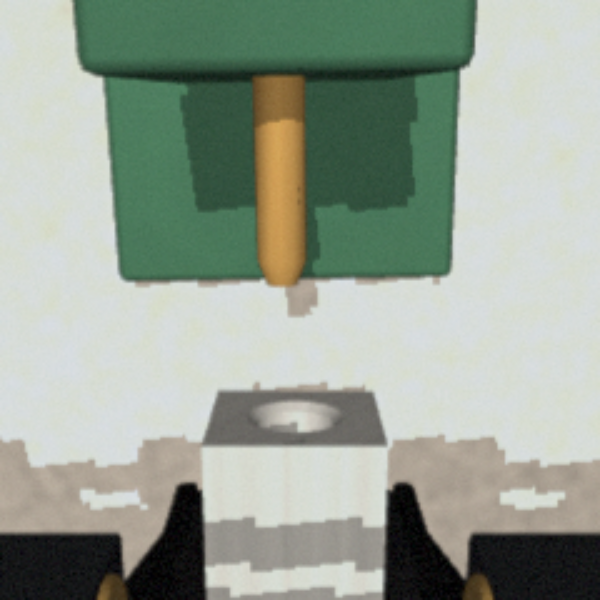

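>>> {"method": "jog_arm", "body": {
  "claw": [10,10,10,10,10],
  "xyz": [
    [-3.5,-2,0],
    [-3.8,-2,-6],
    [-3.8,-2,-15],
    [-3.8,-2,-24],
    [-3.8,-2,-33]
  ],
  "roll": [0,0,0,0,0]
}}

```text
time: 7.8
position: [0.6087, 0.1881, 0.0582]
tool_rot: [-2.135, 0.139, 2.185]
ft_force: [0.3, -0.7, -2.0]
grip_width: 0.343
```

```bash
python3 - <<'E'
from h import *
u=np.array([np.cos(np.radians(-7.1)),np.sin(np.radians(-7.1))]); tip=np.array([.6304,.1851])
s=get_state(); print("front past tip",(s["position"][:2]-tip)@u*1000+30.7)
delta([*(tip-.007*u),.058],-97.1,s)
E
```

```text
front past tip 8.839782604682753
t 7.8 pos [0.6087 0.1881 0.0582] jaw -97.07 tilt 1.38 shift [ -0.2   0.3 -14.9] roll 0.0 F [ 0.3 -0.7 -2. ] j7 -2.09 w 29.8
```

>>> {"method": "jog_arm", "body": {
  "claw": [10,10,10,10,10],
  "xyz": [
    [0,0,-5],
    [0,0,-10],
    [0,0,-15],
    [0,0,-16],
    [0,0,-16]
  ],
  "roll": [0,0,0,0,0]
}}

```text
time: 8.3
position: [0.6245, 0.1861, 0.0576]
tool_rot: [-2.134, 0.139, 2.186]
ft_force: [-0.0, -0.5, -1.9]
grip_width: 0.341
```

>>> {"method": "jog_arm", "body": {
  "claw": [10,10,10,10,10],
  "xyz": [
    [0,0,-2],
    [0,0,-2],
    [0,0,-2],
    [0,0,-2],
    [0,0,-2]
  ],
  "roll": [0,0,0,0,0]
}}

```text
time: 8.8
position: [0.6249, 0.1861, 0.0574]
tool_rot: [-2.132, 0.139, 2.19]
ft_force: [-4.8, -0.4, 0.6]
grip_width: 0.341
```

>>> {"method": "jog_arm", "body": {
  "claw": [10,10,10,10,10],
  "xyz": [
    [0,0,0],
    [0,0,0],
    [0,0,0],
    [0,0,0],
    [0,0,0]
  ],
  "roll": [0,0,0,0,0]
}}

```text
time: 9.3
position: [0.6248, 0.1862, 0.0574]
tool_rot: [-2.131, 0.139, 2.19]
ft_force: [-3.4, 0.2, 0.1]
grip_width: 0.345
```

```bash
python3 - <<'E'
from h import *
u=np.array([np.cos(np.radians(-7.1)),np.sin(np.radians(-7.1))]); tip=np.array([.6304,.1851])
s=get_state(); print("front past tip",(s["position"][:2]-tip)@u*1000+30.7)
delta([*(tip-.060*u),.058],-97.1,s)
E
```

```text
front past tip 25.00371722386103
t 9.3 pos [0.6248 0.1862 0.0574] jaw -97.03 tilt 1.58 shift [ 0.9  0.3 54.3] roll 0.1 F [-3.4  0.2  0.1] j7 -2.07 w 30.0
```

>>> {"method": "jog_arm", "body": {
  "claw": [10,10,10,10,10],
  "xyz": [
    [0,0,20],
    [0,0,40],
    [0,0,60],
    [-50,0,65],
    [-100,0,70]
  ],
  "roll": [0,0,0,0,0]
}}

```text
time: 9.8
position: [0.5571, 0.1947, 0.1584]
tool_rot: [-2.13, 0.14, 2.192]
ft_force: [2.0, -0.7, -1.1]
grip_width: 0.344
```

```bash
python3 - <<'E'
from h import *
delta([.49,.010,.215],-81.6)
E
```

```text
t 9.8 pos [0.5571 0.1947 0.1584] jaw -97.01 tilt 1.7 shift [-53.6 192.   45.6] roll -15.4 F [ 2.  -0.7 -1.1] j7 -2.11 w 29.9
```

>>> {"method": "jog_arm", "body": {
  "claw": [10,10,10,10,10],
  "xyz": [
    [-35,40,20],
    [-54,85,30],
    [-54,130,40],
    [-54,170,46],
    [-54,192,46]
  ],
  "roll": [0,-8,-15.4,-15.4,-15.4]
}}

```text
time: 10.3
position: [0.4894, 0.0053, 0.2166]
tool_rot: [2.117, 0.146, -2.174]
ft_force: [-0.6, -0.1, -1.7]
grip_width: 0.344
```

>>> {"method": "jog_arm", "body": {
  "claw": [10,10],
  "xyz": [
    [0,0,0],
    [0,0,0]
  ],
  "roll": [0,0]
}}

```text
time: 10.5
position: [0.4902, 0.0049, 0.2172]
tool_rot: [2.121, 0.144, -2.172]
ft_force: [0.0, 0.7, -1.7]
grip_width: 0.345
```

```bash
cat > rest.py <<'E'
from seg import *
def rest(fn):
    st,im,dp=snap("wrist",fn)
    cv2.imwrite(f"pics/{fn}c.png",cv2.resize(cv2.imread(f"pics/{fn}.png")[0:300,80:480],(800,600)))
    P,h,px=cloud("wrist",fn,st)
    o=(h[:,0]>=3)&(h[:,0]<=22)&(h[:,1]>120)&(np.hypot(P[:,0]-.57,P[:,1]-.024)<.07)&(P[:,2]>.03)&(P[:,2]<.13)
    Q=P[o]*1000; r=cv2.minAreaRect(Q[:,:2].astype(np.float32)); print(r,Q.min(0),Q.max(0))
    print("M",R.from_rotvec(st["tool_rot"]).as_matrix().round(4).tolist())
    for yaw in (8.3,):
        c,s=np.cos(np.radians(yaw)),np.sin(np.radians(yaw)); L=np.c_[Q[:,:2]@[c,s],Q[:,:2]@[-s,c],Q[:,2]]
        t=L[:,2]-L[:,0]; k=np.histogram(t,bins=np.arange(t.min(),t.max()+1,1)); m=k[1][k[0].argmax()]+.5
        b=abs(t-m)<2.5; m=np.median(t[b]); 
        A=np.c_[L[b][:,:2],np.ones(b.sum())]; co=np.linalg.lstsq(A,L[b][:,2],rcond=None)[0]
        print("n",b.sum(),"plane",co.round(3),"t",m,"bar local x range",np.percentile(L[b][:,0],[1,99]),"z",np.percentile(L[b][:,2],[1,99]),"y",np.percentile(L[b][:,1],[1,50,99]))
        x0=63.8-m; print("-> rest local x0 =",x0,"y0",np.percentile(L[b][:,1],[1,99]).mean()); y0=np.percentile(L[b][:,1],[1,99]).mean()
        x0=-(m-63.8) ; print("seat world",[c*x0-s*y0, s*x0+c*y0])
        # angle of bar in plan
        pc=L[b]; xs=np.linspace(*np.percentile(pc[:,0],[5,95]),6); mids=[(pc[(pc[:,0]>a)&(pc[:,0]<a2)][:,1].min()+pc[(pc[:,0]>a)&(pc[:,0]<a2)][:,1].max())/2 for a,a2 in zip(xs[:-1],xs[1:])]; print("mids",np.round(mids,1))
        ld=L[~b]; print("others x",np.percentile(ld[:,0]-x0,[1,50,99]),"z",np.percentile(ld[:,2],[1,50,99]),"y",np.percentile(ld[:,1]-y0,[1,99]))
    return st
E
python3 -c "
from rest import *
st=rest('w5'); delta([.49,.01,.215],-81.7,st)"
```

```text
((564.9396362304688, 20.429046630859375), (66.5049819946289, 17.844026565551758), 7.95849084854126) [531.06731609   7.38834564  51.86606106] [598.85876267  33.70917698  98.06561418]
M [[-0.0234, 0.1391, -0.99], [-0.0068, -0.9903, -0.139], [-0.9997, 0.0035, 0.0241]]
n 1212 plane [ 9.90000e-01  4.00000e-03 -4.84472e+02] t -490.4159436884547 bar local x range [543.42579951 587.48452628] z [53.49123779 96.56431096] y [-69.78940814 -61.2742278  -52.64270211]
-> rest local x0 = 554.2159436884547 y0 -61.21605512366487
seat world [np.float64(557.24788615084), np.float64(19.429642915100594)]
mids [-61.2 -61.1 -61.1 -61.1 -61.4]
others x [-25.41895182 -13.20330857  40.94655925] z [55.27268938 63.3338415  95.19365606] y [-8.52962686  8.61954113]
t 10.5 pos [0.4902 0.0049 0.2172] jaw -82.01 tilt 1.39 shift [ 2.2 -5.1 -0.6] roll -0.3 F [ 0.   0.7 -1.7] j7 -1.5 w 30.0
```

View pics/w5c.png

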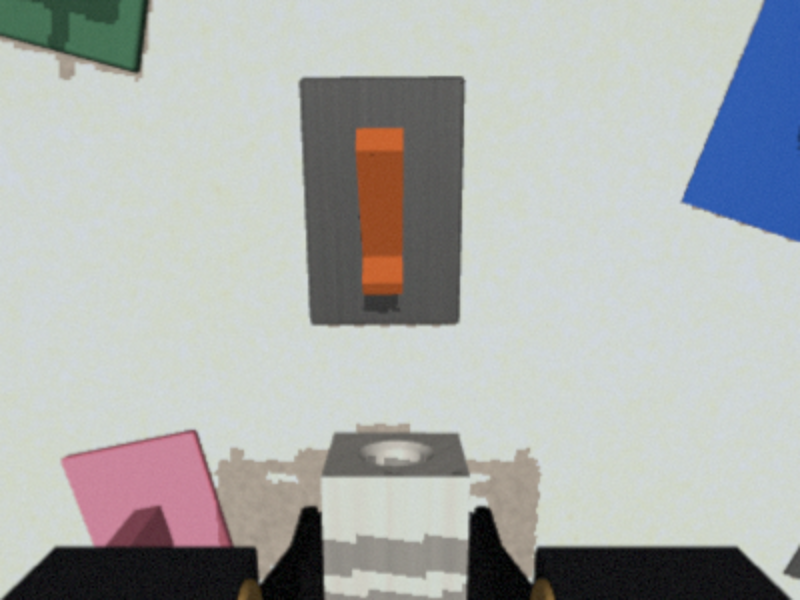

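```bash
python3 - <<'E'
from h import *
delta([.558,.0195,.105],-81.8)
E
```

```text
t 10.55 pos [0.4901 0.0063 0.217 ] jaw -81.87 tilt 1.42 shift [110.2  -3.8 -71.8] roll -0.1 F [-0.3  0.1 -0.9] j7 -1.5 w 29.5
```

>>> {"method": "jog_arm", "body": {
  "claw": [10,10,10,10,10],
  "xyz": [
    [10,-4,-35],
    [40,-4,-72],
    [75,-4,-72],
    [103,-4,-72],
    [105,-4,-72]
  ],
  "roll": [0,0,0,0,0]
}}

```text
time: 11.05
position: [0.5553, 0.0221, 0.1055]
tool_rot: [2.108, 0.152, -2.18]
ft_force: [-0.2, -0.6, -0.9]
grip_width: 0.34
```

>>> {"method": "jog_arm", "body": {
  "claw": [10,10,10],
  "xyz": [
    [0,0,0],
    [0,0,0],
    [0,0,0]
  ],
  "roll": [0,0,0]
}}

```text
time: 11.35
position: [0.5566, 0.0227, 0.1073]
tool_rot: [2.112, 0.153, -2.176]
ft_force: [0.4, 0.1, -1.8]
grip_width: 0.341
```

```bash
python3 - <<'E'
from h import *
delta([.558,.0195,.069],-81.8)
E
```

```text
t 11.35 pos [0.5566 0.0227 0.1073] jaw -81.63 tilt 1.72 shift [38.3  3.3 -2. ] roll 0.2 F [ 0.4  0.1 -1.8] j7 -1.53 w 29.6
```

>>> {"method": "jog_arm", "body": {
  "claw": [10,10,10,10,10],
  "xyz": [
    [0,3,-1],
    [5,3.3,-2],
    [10,3.3,-2],
    [15,3.3,-2],
    [20,3.3,-2]
  ],
  "roll": [0,0,0,0,0],
  "force": 6
}}

```text
time: 11.85
position: [0.5579, 0.0193, 0.0868]
tool_rot: [2.11, 0.153, -2.177]
ft_force: [-1.0, -0.2, -0.1]
grip_width: 0.343
```

```bash
python3 - <<'E'
from h import *
delta([.558,.0195,.069],-81.8)
E
```

```text
t 11.85 pos [0.5579 0.0193 0.0868] jaw -81.64 tilt 1.8 shift [17.8 -0.2 -0.7] roll 0.2 F [-1.  -0.2 -0.1] j7 -1.53 w 29.8
```

>>> {"method": "jog_arm", "body": {
  "claw": [10,10,10,10,10],
  "xyz": [
    [4,0,0],
    [8,0,-0.5],
    [12,0,-0.5],
    [16,0,-0.7],
    [16,0,-0.7]
  ],
  "roll": [0,0,0,0,0]
}}

```text
time: 12.35
position: [0.559, 0.0195, 0.0712]
tool_rot: [2.112, 0.153, -2.175]
ft_force: [1.7, 0.4, 2.7]
grip_width: 0.343
```

```bash
python3 - <<'E'
from h import *
delta([.558,.0195,.069],-81.8)
snap("wrist","w6");snap("side","s6");snap("scene","c6")
a=cv2.imread("pics/s6.png")[170:290,220:380]; b=cv2.imread("pics/c6.png")[150:270,170:330]
cv2.imwrite("pics/m6.png",np.vstack([np.hstack([cv2.resize(x,(400,300),interpolation=2) for x in(a,b)]),np.hstack([cv2.resize(cv2.imread("pics/w6.png"),(400,300)),np.zeros((300,400,3),np.uint8)])]))
E
```

```text
t 12.35 pos [0.559  0.0195 0.0712] jaw -81.63 tilt 1.7 shift [ 2.2 -0.1  0.9] roll 0.2 F [1.7 0.4 2.7] j7 -1.53 w 29.8
```

View pics/m6.png

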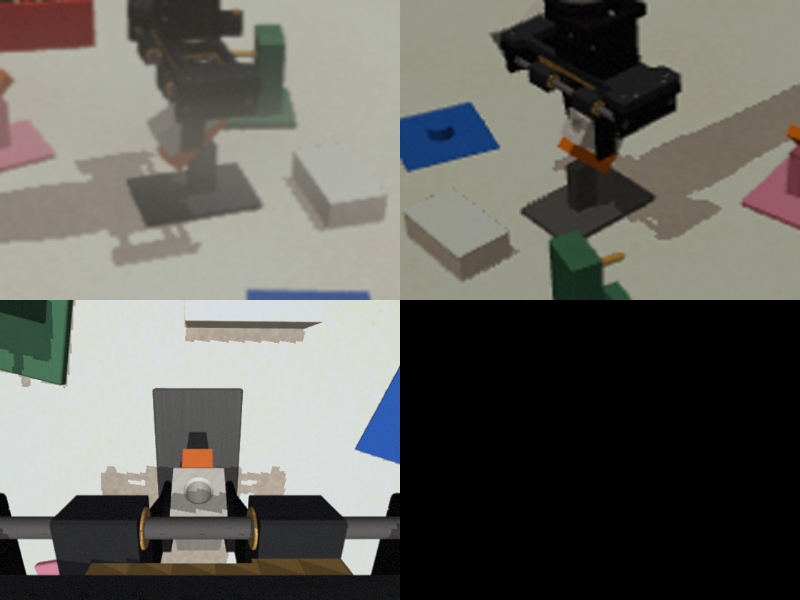

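>>> {"method": "jog_arm", "body": {
  "claw": [10,10,50,50,50],
  "xyz": [
    [1,0,1],
    [2,0,1],
    [2,0,1],
    [2,0,1],
    [2,0,1]
  ],
  "roll": [0,0,0,0,0]
}}

```text
time: 13.0
position: [0.5573, 0.0194, 0.0686]
tool_rot: [2.111, 0.153, -2.177]
ft_force: [-0.1, 0.9, 0.7]
grip_width: 0.522
```

>>> {"method": "jog_arm", "body": {
  "claw": [60,60,60,60,60],
  "xyz": [
    [0,0,0],
    [0,0,0],
    [0,0,0],
    [0,0,0],
    [0,0,0]
  ],
  "roll": [0,0,0,0,0]
}}

```text
time: 13.5
position: [0.5573, 0.0194, 0.0686]
tool_rot: [2.111, 0.153, -2.177]
ft_force: [0.3, 0.1, -0.5]
grip_width: 0.691
```

```bash
python3 - <<'E'
from seg import *
st,im,dp=snap("wrist","w7"); delta([.558,.0195,.16],-81.8,st)
P,h,px=cloud("wrist","w7",st); Q=P*1000
c,s=np.cos(np.radians(8.3)),np.sin(np.radians(8.3)); d=Q[:,:2]-[557.2,19.4]; L=np.c_[d@[c,s],d@[-s,c],Q[:,2]]
m=(abs(L[:,1])<13)&(abs(L[:,0])<50)&(L[:,2]>75)&(L[:,2]<125)&(h[:,1]<60)&(h[:,2]>70)&(px[:,1]<300)
q=L[m]; a=(q[:,0]+q[:,2]-85)*.7071; n=(q[:,2]-85-q[:,0])*.7071
print(m.sum(),"along",np.percentile(a,[5,25,50,75,98]),"normal",np.percentile(n,[2,25,50,75,98]))
e=a>22; A=np.c_[q[e][:,:2],np.ones(e.sum())]; print("end-face plane",np.linalg.lstsq(A,q[e][:,2],rcond=None)[0],e.sum())
E
```

```text
t 13.5 pos [0.5573 0.0194 0.0686] jaw -81.63 tilt 1.76 shift [-91.4   0.1   2.1] roll 0.2 F [ 0.3  0.1 -0.5] j7 -1.53 w 60.1
4359 along [13.63294475 29.87884718 31.60849061 33.9993319  35.75614151] normal [-14.17586544  -6.91079067  -2.2505771    7.11409547  12.72340586]
end-face plane [-1.40625707e+00  1.64099767e-02  1.39584682e+02] 3843
```

>>> {"method": "jog_arm", "body": {
  "claw": [70,70,70,70,70],
  "xyz": [
    [-30,0,0],
    [-70,0,0],
    [-110,0,20],
    [-140,0,50],
    [-140,0,60]
  ],
  "roll": [0,0,0,0,0]
}}

```text
time: 14.05
position: [0.5033, 0.0112, 0.2155]
tool_rot: [2.12, 0.152, -2.168]
ft_force: [0.8, 0.3, 0.3]
grip_width: 0.806
```

>>> {"method": "jog_arm", "body": {
  "claw": [70,70],
  "xyz": [
    [0,0,0],
    [0,0,0]
  ],
  "roll": [0,0]
}}

```text
time: 14.25
position: [0.5035, 0.0113, 0.2153]
tool_rot: [2.121, 0.152, -2.167]
ft_force: [0.3, -0.4, -0.7]
grip_width: 0.806
```

```bash
cat > an.py <<'E'
from seg import *
st,im,dp=snap("wrist","w8"); delta([.558,.0195,.069],-81.8,st)
side,_,_=snap("side","s8")
P,h,px=cloud("wrist","w8",st); Q=P*1000
c,s=np.cos(np.radians(8.3)),np.sin(np.radians(8.3)); d=Q[:,:2]-[557.2,19.4]; L=np.c_[d@[c,s],d@[-s,c],Q[:,2]]
m=(abs(L[:,1])<22)&(abs(L[:,0])<60)&(L[:,2]>60)&(L[:,2]<130)&(h[:,1]<60)
q=L[m]; rng=np.random.default_rng(0)
for it in range(2):
    best=None
    for _ in range(400):
        t=q[rng.choice(len(q),3,False)]; nn=np.cross(t[1]-t[0],t[2]-t[0]); l=np.linalg.norm(nn)
        if l<50: continue
        nn/=l; ins=abs((q-t[0])@nn)<1
        if best is None or ins.sum()>best.sum(): best=ins
    f=q[best]; C=f.mean(0); nn=np.linalg.svd(f-C,full_matrices=False)[2][2]; nn*=np.sign(nn[2])
    print("face n",best.sum(),"normal",nn.round(3),"pitch",np.degrees(np.arctan2(nn[2],nn[0])).round(1),"ext",f.min(0).round(1),f.max(0).round(1),"dist to seat centre",((C-[0,0,85])@nn).round(2)); q=q[~best]
a=cv2.imread("pics/s8.png")[170:270,240:360]
cv2.imwrite("pics/m8.png",np.hstack([cv2.resize(a,(400,400),interpolation=2),cv2.resize(cv2.imread("pics/w8.png")[60:300,160:400],(400,400))]))
E
python3 an.py
```

```text
t 14.25 pos [0.5035 0.0113 0.2153] jaw -81.66 tilt 1.26 shift [145.1  -0.6 -58.3] roll 0.1 F [ 0.3 -0.4 -0.7] j7 -1.51 w 70.1
face n 2173 normal [-0.551 -0.003  0.834] pitch 123.4 ext [-35.  -15.9  86.2] [ 16.2  14.1 121.1] dist to seat centre 21.07
face n 748 normal [0.834 0.001 0.552] pitch 33.5 ext [ 14.2 -15.8  94.6] [ 31.2  14.2 121.4] dist to seat centre 32.03
```

View pics/m8.png

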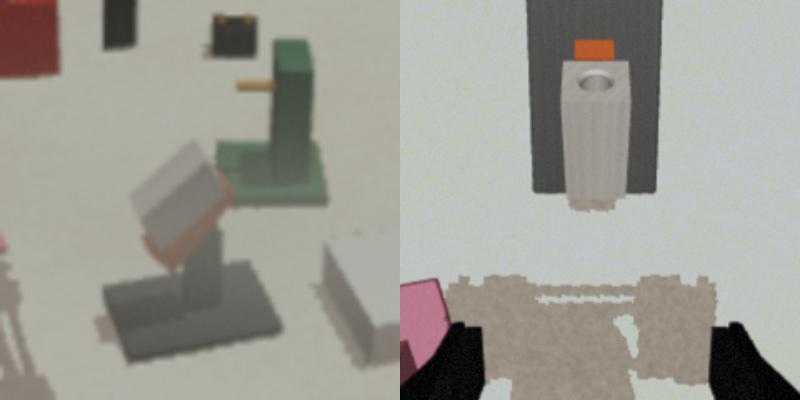

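```bash
python3 - <<'E'
from h import *
delta([.5245,.0146,.11],-81.7)
E
```

```text
t 14.35 pos [0.5033 0.0113 0.2143] jaw -81.65 tilt 1.39 shift [103.7  -0.4 -24. ] roll 0.1 F [-0.  -0.6 -0.1] j7 -1.51 w 70.0
```

>>> {"method": "jog_arm", "body": {
  "claw": [0,0,0,0,0],
  "xyz": [
    [0,-1,-10],
    [20,-1,-18],
    [30,-1,-18],
    [40,-1,-18],
    [50,-1,-18]
  ],
  "roll": [0,0,0,0,0],
  "force": 20
}}

```text
time: 14.85
position: [0.5196, 0.0147, 0.1627]
tool_rot: [2.117, 0.152, -2.171]
ft_force: [0.3, -0.4, -0.0]
grip_width: 0.435
```

>>> {"method": "jog_arm", "body": {
  "claw": [0,0,0,0,0],
  "xyz": [
    [10,0,0],
    [20,0,0],
    [30,0,0],
    [38,0,0],
    [38,0,0]
  ],
  "roll": [0,0,0,0,0]
}}

```text
time: 15.35
position: [0.5177, 0.0144, 0.1234]
tool_rot: [2.114, 0.153, -2.173]
ft_force: [-0.1, -0.5, -0.8]
grip_width: 0.025
```

```bash
python3 - <<'E'
from h import *
delta([.5245,.0146,.083],-81.7)
E
```

```text
t 15.35 pos [0.5177 0.0144 0.1234] jaw -81.64 tilt 1.59 shift [40.2  0.7 -7.9] roll 0.1 F [-0.1 -0.5 -0.8] j7 -1.52 w 2.2
```

>>> {"method": "jog_arm", "body": {
  "claw": [0,0,0,0,0],
  "xyz": [
    [5,0.7,-8],
    [15,0.7,-8],
    [22,0.7,-8],
    [28,0.7,-8],
    [33,0.7,-8]
  ],
  "roll": [0,0,0,0,0]
}}

```text
time: 15.85
position: [0.5246, 0.0147, 0.0895]
tool_rot: [2.114, 0.153, -2.174]
ft_force: [-0.0, 0.6, 0.3]
grip_width: 0.005
```

```bash
python3 - <<'E'
from h import *
delta([.5245,.0146,.083],-81.7)
E
```

```text
t 15.85 pos [0.5246 0.0147 0.0895] jaw -81.64 tilt 1.62 shift [ 6.5  0.1 -0.1] roll 0.1 F [-0.   0.6  0.3] j7 -1.52 w 0.5
```

>>> {"method": "jog_arm", "body": {
  "claw": [0,0,0,0],
  "xyz": [
    [2,0,0],
    [4,0,0],
    [6,0,0],
    [8,0,0]
  ],
  "roll": [0,0,0,0]
}}

```text
time: 16.25
position: [0.5247, 0.0147, 0.0819]
tool_rot: [2.114, 0.153, -2.173]
ft_force: [-1.5, -0.2, 9.0]
grip_width: 0.006
```

>>> {"method": "jog_arm", "body": {
  "claw": [0,0,0],
  "xyz": [
    [2,0,0],
    [4,0,0],
    [4,0,0]
  ],
  "roll": [0,0,0]
}}

```text
time: 16.55
position: [0.525, 0.0146, 0.0815]
tool_rot: [2.115, 0.152, -2.172]
ft_force: [-8.2, -0.1, 20.9]
grip_width: 0.006
```

```bash
python3 - <<'E'
from h import *
delta([.5245,.0146,.083],-81.7)
snap("side","s9")
cv2.imwrite("pics/m9.png",cv2.resize(cv2.imread("pics/s9.png")[170:270,240:360],(600,500),interpolation=2))
E
```

```text
t 16.55 pos [0.525  0.0146 0.0815] jaw -81.65 tilt 1.53 shift [-1.5 -0.   0.6] roll 0.1 F [-8.2 -0.1 20.9] j7 -1.52 w 0.5
```

View pics/m9.png

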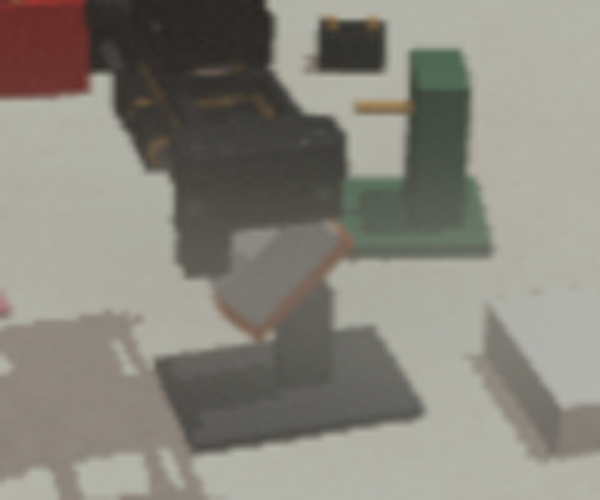

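>>> {"method": "jog_arm", "body": {
  "claw": [0,0,70,70,70],
  "xyz": [
    [-30,0,0],
    [-70,0,0],
    [-110,0,10],
    [-134,0,20],
    [-134,0,20]
  ],
  "roll": [0,0,0,0,0]
}}

```text
time: 17.1
position: [0.5106, 0.0125, 0.2206]
tool_rot: [2.124, 0.151, -2.163]
ft_force: [1.3, 0.3, 0.1]
grip_width: 0.194
```

>>> {"method": "jog_arm", "body": {
  "claw": [70,70,70,70,70],
  "xyz": [
    [0,0,0],
    [0,0,0],
    [0,0,0],
    [0,0,0],
    [0,0,0]
  ],
  "roll": [0,0,0,0,0]
}}

```text
time: 17.6
position: [0.5103, 0.0125, 0.2197]
tool_rot: [2.123, 0.152, -2.165]
ft_force: [-0.1, -0.3, -0.5]
grip_width: 0.646
```

```bash
python3 an.py
```

```text
t 17.6 pos [0.5103 0.0125 0.2197] jaw -81.66 tilt 1.16 shift [149.7  -0.4 -51.2] roll 0.1 F [-0.1 -0.3 -0.5] j7 -1.51 w 56.2
face n 1606 normal [-0.706 -0.002  0.708] pitch 134.9 ext [-30.5 -15.8  74.9] [ 12.9  14.1 118.8] dist to seat centre 15.03
face n 868 normal [ 0.708 -0.001  0.706] pitch 44.9 ext [ 12.  -15.9  95. ] [ 32.4  14.1 117.3] dist to seat centre 30.95
```

```bash
python3 - <<'E'
from h import *
delta([.5539,.0181,.063],-81.7)
E
```

```text
t 17.7 pos [0.5105 0.0125 0.22  ] jaw -81.66 tilt 1.12 shift [156.2   0.4 -46.8] roll 0.0 F [-0.1  0.6 -0.5] j7 -1.51 w 64.1
```

>>> {"method": "jog_arm", "body": {
  "claw": [75,75,75,75,75],
  "xyz": [
    [0,0,-35],
    [10,0,-47],
    [45,0,-47],
    [80,0,-47],
    [95,0,-47]
  ],
  "roll": [0,0,0,0,0]
}}

```text
time: 18.2
position: [0.5529, 0.0186, 0.1206]
tool_rot: [2.117, 0.152, -2.17]
ft_force: [-1.0, -0.2, -1.1]
grip_width: 0.858
```

```bash
python3 - <<'E'
from h import *
delta([.5539,.0181,.063],-81.7)
E
```

```text
t 18.2 pos [0.5529 0.0186 0.1206] jaw -81.66 tilt 1.44 shift [57.6  0.5 -2.3] roll 0.0 F [-1.  -0.2 -1.1] j7 -1.53 w 74.7
```

>>> {"method": "jog_arm", "body": {
  "claw": [75,75,75,75,10],
  "xyz": [
    [15,0.5,-2],
    [35,0.5,-2],
    [57,0.5,-2],
    [57.5,0.5,-2.3],
    [57.5,0.5,-2.3]
  ],
  "roll": [0,0,0,0,0],
  "force": 20
}}

```text
time: 18.7
position: [0.5542, 0.0181, 0.0636]
tool_rot: [2.117, 0.152, -2.17]
ft_force: [-0.5, -0.5, 0.4]
grip_width: 0.826
```

>>> {"method": "jog_arm", "body": {
  "claw": [10,10,10,10,10],
  "xyz": [
    [0,0,0],
    [0,0,0],
    [0,0,0],
    [0,0,0],
    [0,0,0]
  ],
  "roll": [0,0,0,0,0]
}}

```text
time: 19.2
position: [0.5543, 0.0181, 0.0639]
tool_rot: [2.118, 0.152, -2.17]
ft_force: [0.1, -0.8, 0.2]
grip_width: 0.404
```

>>> {"method": "jog_arm", "body": {
  "claw": [10,10,10,10,10],
  "xyz": [
    [0,0,0],
    [0,0,0],
    [0,0,0],
    [0,0,0],
    [0,0,0]
  ],
  "roll": [0,0,0,0,0]
}}

```text
time: 19.7
position: [0.5542, 0.0182, 0.0639]
tool_rot: [2.118, 0.152, -2.17]
ft_force: [1.0, -0.4, 0.3]
grip_width: 0.344
```

```bash
python3 - <<'E'
from h import *
delta([.53,.0181,.2],-7)
E
```

```text
t 19.7 pos [0.5542 0.0182 0.0639] jaw -81.66 tilt 1.41 shift [-135.5   -3.1   27.3] roll -74.7 F [ 1.  -0.4  0.3] j7 -1.53 w 29.9
```

>>> {"method": "jog_arm", "body": {
  "claw": [10,10,10,10,10],
  "xyz": [
    [-15,0,0],
    [-50,0,0],
    [-90,0,0],
    [-130,0,0],
    [-135,0,0]
  ],
  "roll": [0,0,0,-8,-16],
  "force": 30
}}

```text
time: 20.2
position: [0.5608, 0.0192, 0.206]
tool_rot: [1.968, 0.431, -1.997]
ft_force: [-0.5, 0.0, -1.8]
grip_width: 0.343
```

>>> {"method": "jog_arm", "body": {
  "claw": [10,10,10,10,10],
  "xyz": [
    [0,0,0],
    [0,0,0],
    [0,0,0],
    [0,0,0],
    [0,0,0]
  ],
  "roll": [-8,-16,-25,-33,-42]
}}

```text
time: 20.7
position: [0.5607, 0.019, 0.2069]
tool_rot: [1.492, 0.99, -1.516]
ft_force: [-0.1, -0.1, -2.8]
grip_width: 0.342
```

```bash
python3 - <<'E'
from h import *
delta([.6667,.0946,.15],-7)
E
```

```text
t 20.7 pos [0.5607 0.019  0.2069] jaw -23.41 tilt 0.8 shift [  55.1   67.8 -112. ] roll -16.4 F [-0.1 -0.1 -2.8] j7 -0.51 w 29.8
```

>>> {"method": "jog_arm", "body": {
  "claw": [10,10,10,10,10],
  "xyz": [
    [0,20,-35],
    [0,45,-70],
    [10,68,-112],
    [30,68,-112],
    [55,68,-112]
  ],
  "roll": [-8,-16.4,-16.4,-16.4,-16.4]
}}

```text
time: 21.2
position: [0.6682, 0.0963, 0.1501]
tool_rot: [1.288, 1.154, -1.308]
ft_force: [-0.4, -0.6, -0.7]
grip_width: 0.341
```

>>> {"method": "jog_arm", "body": {
  "claw": [10,10,10],
  "xyz": [
    [0,0,0],
    [0,0,0],
    [0,0,0]
  ],
  "roll": [0,0,0]
}}

```text
time: 21.5
position: [0.6691, 0.0963, 0.1524]
tool_rot: [1.29, 1.152, -1.306]
ft_force: [0.1, 0.4, -0.7]
grip_width: 0.345
```

```bash
python3 - <<'E'
from seg import *
st,im,dp=snap("wrist","w10"); delta([.6667,.0946,.039],-7,st)
P,h,px=cloud("wrist","w10",st); Q=P*1000
M=R.from_rotvec(st["tool_rot"]).as_matrix()
g=(h[:,0]>40)&(h[:,0]<90)&(h[:,1]>70)&(P[:,0]<.8)
m=g&(Q[:,2]>94)&(Q[:,2]<106); print("top",m.sum(),cv2.minAreaRect(Q[m][:,:2].astype(np.float32)), "tool y,z range",(((P[m]-st["position"])@M)*1000).min(0),(((P[m]-st["position"])@M)*1000).max(0))
m=g&(Q[:,2]>25)&(Q[:,2]<92); print("side",m.sum())
if m.sum()>50:
    q=Q[m]; C=np.median(q,0); q=q[np.linalg.norm(q-C,axis=1)<60]; n=np.linalg.svd(q-q.mean(0),full_matrices=False)[2][2]; print(q.mean(0),n,q.min(0),q.max(0))
E
```

```text
t 21.5 pos [0.6691 0.0963 0.1524] jaw -6.91 tilt 0.56 shift [113.5  -1.3   1.3] roll 0.1 F [ 0.1  0.4 -0.7] j7 -0.37 w 30.0
top 4495 ((676.5726928710938, 179.35671997070312), (50.1794548034668, 30.054250717163086), 83.63336181640625) tool y,z range [  48.98405764  -17.39808357 -108.90887109] [ 54.63166596  12.84862525 -58.59845693]
side 0
```

>>> {"method": "jog_arm", "body": {
  "claw": [10,10,10,10,10],
  "xyz": [
    [20,-2,0],
    [55,-2,0],
    [90,-2,0],
    [110,-2,0],
    [110,-2,0]
  ],
  "roll": [0,0,0,0,0]
}}

```text
time: 22.05
position: [0.6642, 0.0952, 0.0403]
tool_rot: [1.287, 1.154, -1.31]
ft_force: [-1.2, -0.5, -0.5]
grip_width: 0.341
```

>>> {"method": "jog_arm", "body": {
  "claw": [10,10,10],
  "xyz": [
    [0,0,0],
    [0,0,0],
    [0,0,0]
  ],
  "roll": [0,0,0],
  "force": 6
}}

```text
time: 22.35
position: [0.6656, 0.0954, 0.0425]
tool_rot: [1.289, 1.152, -1.307]
ft_force: [0.5, -0.9, -1.9]
grip_width: 0.341
```

```bash
cat > fc.py <<'E'
from h import *
st=get_state(); M=R.from_rotvec(st["tool_rot"]).as_matrix()
v=np.array([np.sin(np.radians(6.8)),np.cos(np.radians(6.8))]); fc=np.array([.6766,.1794])-.025*v
G=st["position"]-.0187*M[:,0]
print("pinch to face mm",((fc-G[:2])@v*1000).round(1),"pinch",G.round(4),"tool x",M[:,0].round(3),"jaw",np.degrees(np.arctan2(M[1,1],M[0,1])).round(1),"F",np.round(st["ft_force"],1),"T",np.round(st["torque"],2),"w",st["grip_width"]*87)
E
python3 fc.py
```

```text
pinch to face mm 59.5 pinch [0.6658 0.0955 0.0612] tool x [-0.01  -0.005 -1.   ] jaw -6.9 F [ 0.5 -0.9 -1.9] T [-0.01 -0.01  0.03] w 29.688682300377863
```

>>> {"method": "jog_arm", "body": {
  "claw": [10,10,10,10,10],
  "xyz": [
    [0,0,-12],
    [0,0,-22],
    [0,0,-28],
    [0,0,-32],
    [0,0,-36]
  ],
  "roll": [0,0,0,0,0]
}}

```text
time: 22.85
position: [0.6701, 0.1276, 0.0416]
tool_rot: [1.286, 1.148, -1.312]
ft_force: [1.2, -7.4, -2.2]
grip_width: 0.35
```

```bash
python3 fc.py
```

```text
pinch to face mm 27.0 pinch [0.6703 0.1278 0.0603] tool x [-0.011 -0.01  -1.   ] jaw -7.0 F [ 1.2 -7.4 -2.2] T [-1.5 -0.1  0. ] w 30.41561488316416
```

>>> {"method": "jog_arm", "body": {
  "claw": [10,10,10,10,10],
  "xyz": [
    [0,0,-2],
    [0,0,-4],
    [0,0,-6],
    [0,0,-8],
    [0,0,-10]
  ],
  "roll": [0,0,0,0,0],
  "force": 5
}}

```text
time: 23.35
position: [0.671, 0.1352, 0.0407]
tool_rot: [1.284, 1.146, -1.315]
ft_force: [-0.6, -5.7, -2.6]
grip_width: 0.348
```

```bash
python3 fc.py; python3 - <<'E'
from h import *
snap("wrist","w11");snap("side","s11")
cv2.imwrite("pics/m11.png",np.hstack([cv2.resize(cv2.imread("pics/s11.png")[150:250,270:370],(400,400),interpolation=2),cv2.resize(cv2.imread("pics/w11.png")[60:360,130:430],(400,400))]))
E
```

```text
pinch to face mm 19.3 pinch [0.6713 0.1354 0.0594] tool x [-0.012 -0.014 -1.   ] jaw -7.1 F [-0.6 -5.7 -2.6] T [-1.17 -0.04  0.01] w 30.308823733817963
```

View pics/m11.png

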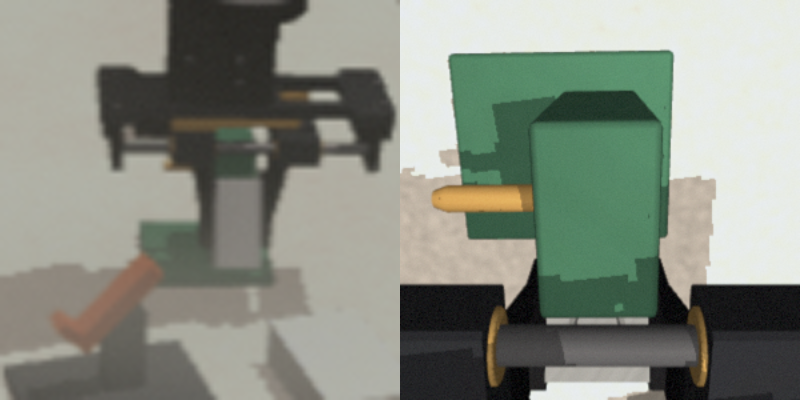

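>>> {"method": "jog_arm", "body": {
  "claw": [10,10,10,10,10],
  "xyz": [
    [0,0,-2],
    [0,0,-4],
    [0,0,-5],
    [0,0,-6],
    [0,0,-6]
  ],
  "roll": [0,0,0,0,0]
}}

```text
time: 23.95
position: [0.6717, 0.1407, 0.04]
tool_rot: [1.282, 1.145, -1.316]
ft_force: [0.3, -5.2, -2.6]
grip_width: 0.346
```

```bash
python3 fc.py
```

```text
pinch to face mm 13.7 pinch [0.6719 0.141  0.0587] tool x [-0.013 -0.015 -1.   ] jaw -7.1 F [ 0.3 -5.2 -2.6] T [-0.96 -0.09  0.06] w 30.135791716090747
```

>>> {"method": "jog_arm", "body": {
  "claw": [10,10,10],
  "xyz": [
    [0,0,-1],
    [0,0,-2],
    [0,0,-2.5]
  ],
  "roll": [0,0,0]
}}

```text
time: 24.25
position: [0.672, 0.1433, 0.0397]
tool_rot: [1.282, 1.145, -1.316]
ft_force: [-0.0, -4.3, -3.4]
grip_width: 0.343
```

>>> {"method": "jog_arm", "body": {
  "claw": [10,10,10,10,10],
  "xyz": [
    [0,0,0],
    [0,0,0],
    [0,0,0],
    [0,0,0],
    [0,0,0]
  ],
  "roll": [0,0,0,0,0],
  "force": 40
}}

```text
time: 24.75
position: [0.672, 0.1433, 0.0397]
tool_rot: [1.282, 1.145, -1.316]
ft_force: [0.6, -4.4, -3.5]
grip_width: 0.339
```

```bash
python3 fc.py
```

```text
pinch to face mm 11.1 pinch [0.6722 0.1436 0.0584] tool x [-0.013 -0.015 -1.   ] jaw -7.1 F [ 0.6 -4.4 -3.5] T [-0.9  -0.08 -0.04] w 29.507682861931755
```

>>> {"method": "jog_arm", "body": {
  "claw": [10,10,10,10,10],
  "xyz": [
    [0,0,10],
    [0,0,30],
    [0,0,50],
    [-30,0,50],
    [-60,0,50]
  ],
  "roll": [0,0,0,0,0]
}}

```text
time: 25.25
position: [0.6656, 0.0909, 0.1002]
tool_rot: [1.283, 1.144, -1.321]
ft_force: [1.1, -0.6, -1.0]
grip_width: 0.34
```

>>> {"method": "jog_arm", "body": {
  "claw": [10,10,10,10,10],
  "xyz": [
    [-30,0,0],
    [-60,0,0],
    [-85,0,0],
    [-85,0,0],
    [-85,0,0]
  ],
  "roll": [0,0,0,0,0]
}}

```text
time: 25.75
position: [0.6669, 0.0908, 0.1854]
tool_rot: [1.284, 1.143, -1.321]
ft_force: [-0.3, 0.8, -2.7]
grip_width: 0.346
```

```bash
cat > up.py <<'E'
from seg import *
import sys
fn=sys.argv[1]
st,im,dp=snap("wrist",fn); delta([.64,.05,.18],-7,st)
P,h,px=cloud("wrist",fn,st); M=R.from_rotvec(st["tool_rot"]).as_matrix(); T=(P-st["position"])@M*1000
m=(abs(T[:,1])<17)&(abs(T[:,2])<45)&(T[:,0]<25)&(T[:,0]>-85)&(px[:,1]<299)&(h[:,1]<60)&(h[:,2]>60)
q=P[m]*1000; rng=np.random.default_rng(0); print(m.sum(), px[m].min(0),px[m].max(0))
for it in range(2):
    best=None
    if len(q)<60: break
    for _ in range(500):
        t=q[rng.choice(len(q),3,False)]; n=np.cross(t[1]-t[0],t[2]-t[0]); l=np.linalg.norm(n)
        if l<30: continue
        n/=l; ins=abs((q-t[0])@n)<.7
        if best is None or ins.sum()>best.sum(): best=ins
    f=q[best]; n=np.linalg.svd(f-f.mean(0),full_matrices=False)[2][2]; n*=np.sign(n[2])
    print("face",best.sum(),"n",n.round(3),"from vertical",np.degrees(np.arccos(n[2])).round(1),"ext",f.min(0).round(0),f.max(0).round(0)); q=q[~best]
E
python3 up.py w12
```

```text
t 25.75 pos [0.6669 0.0908 0.1854] jaw -7.38 tilt 1.22 shift [  6.4 -21.4  43.9] roll -0.4 F [-0.3  0.8 -2.7] j7 -0.37 w 30.1
1909 [240 256] [315 298]
face 1234 n [-0.115 -0.927  0.356] from vertical 69.1 ext [650.  80. 167.] [683. 105. 224.]
face 475 n [0.074 0.466 0.882] from vertical 28.2 ext [653.  96. 221.] [683. 103. 225.]
```

>>> {"method": "jog_arm", "body": {
  "claw": [10,10,10,10,10],
  "xyz": [
    [40,0,0],
    [80,0,0],
    [120,0,0],
    [150,0,0],
    [155,0,0]
  ],
  "roll": [0,0,0,0,0]
}}

```text
time: 26.3
position: [0.6581, 0.087, 0.022]
tool_rot: [1.275, 1.152, -1.334]
ft_force: [-1.2, -0.4, -1.8]
grip_width: 0.339
```

>>> {"method": "jog_arm", "body": {
  "claw": [10,10,10],
  "xyz": [
    [0,0,0],
    [0,0,0],
    [0,0,0]
  ],
  "roll": [0,0,0]
}}

```text
time: 26.6
position: [0.6592, 0.0871, 0.0236]
tool_rot: [1.277, 1.15, -1.331]
ft_force: [0.2, 0.0, -0.4]
grip_width: 0.342
```

```bash
python3 fc.py; python3 - <<'E'
from seg import *
P,h,px=cloud("side","s11"); m=(P[:,2]>.022)&(P[:,2]<.045)&(h[:,1]<60)&(P[:,0]>.6)&(P[:,0]<.85)&(P[:,1]>-.12)&(P[:,1]<.08); 
print("carton",m.sum(),cv2.minAreaRect((P[m][:,:2]*1000).astype(np.float32)))
E
```

```text
pinch to face mm 68.3 pinch [0.6597 0.0875 0.0423] tool x [-0.027 -0.018 -0.999] jaw -7.4 F [ 0.2  0.  -0.4] T [ 0.01 -0.08  0.  ] w 29.715670126308147
carton 653 ((710.7676391601562, 1.0257797241210938), (63.115299224853516, 106.53986358642578), 7.960010051727295)
```

>>> {"method": "jog_arm", "body": {
  "claw": [10,10,10,10,10],
  "xyz": [
    [0,-8,-12],
    [0,-8,-12],
    [2,-8,-12],
    [4,-8,-12],
    [6,-8,-12]
  ],
  "roll": [0,0,0,0,0]
}}

```text
time: 27.1
position: [0.6531, 0.1001, 0.019]
tool_rot: [1.277, 1.15, -1.331]
ft_force: [-4.7, 0.8, 13.8]
grip_width: 0.341
```

```bash
python3 fc.py
```

```text
pinch to face mm 56.1 pinch [0.6536 0.1004 0.0377] tool x [-0.026 -0.017 -1.   ] jaw -7.4 F [-4.7  0.8 13.8] T [-0.17  1.18 -0.1 ] w 29.702139847441387
```

>>> {"method": "jog_arm", "body": {
  "claw": [10,10,10,10,10],
  "xyz": [
    [-0.5,0,0],
    [-0.5,0,2],
    [-0.7,0,5],
    [-0.9,0,8],
    [-0.9,0,11]
  ],
  "roll": [0,0,0,0,0],
  "force": 4
}}

```text
time: 27.6
position: [0.6515, 0.0884, 0.0198]
tool_rot: [1.277, 1.149, -1.332]
ft_force: [-0.2, 0.9, -1.5]
grip_width: 0.343
```

```bash
python3 fc.py; python3 up.py w13
```

```text
pinch to face mm 67.9 pinch [0.652  0.0888 0.0385] tool x [-0.027 -0.018 -0.999] jaw -7.4 F [-0.2  0.9 -1.5] T [ 0.   -0.04  0.06] w 29.841094903589553
t 27.6 pos [0.6515 0.0884 0.0198] jaw -7.43 tilt 1.83 shift [-159.1  -10.3   43. ] roll -0.4 F [-0.2  0.9 -1.5] j7 -0.4 w 29.8
7639 [240 177] [315 298]
face 4303 n [-0.001 -0.005  1.   ] from vertical 0.3 ext [633.  74.  -0.] [673. 135.   2.]
face 1237 n [-0.114 -0.926  0.361] from vertical 68.8 ext [633.  76.  -0.] [668. 102.  58.]
```

>>> {"method": "jog_arm", "body": {
  "claw": [10,10,10,10],
  "xyz": [
    [0.5,0,0],
    [1,0,0],
    [1.5,0,0],
    [1.5,0,0]
  ],
  "roll": [0,0,0,0]
}}

```text
time: 28.05
position: [0.6516, 0.0876, 0.019]
tool_rot: [1.277, 1.148, -1.333]
ft_force: [-1.7, -1.1, 4.9]
grip_width: 0.346
```

```bash
python3 fc.py
```

```text
pinch to face mm 68.7 pinch [0.6521 0.0879 0.0376] tool x [-0.026 -0.019 -0.999] jaw -7.5 F [-1.7 -1.1  4.9] T [-0.21  0.44 -0.06] w 30.128486805625577
```

>>> {"method": "jog_arm", "body": {
  "claw": [50,50,50,50,50],
  "xyz": [
    [-0.5,0,0],
    [-0.5,0,0],
    [-0.5,0,0],
    [-0.5,0,0],
    [-0.5,0,0]
  ],
  "roll": [0,0,0,0,0]
}}

```text
time: 28.55
position: [0.6516, 0.0877, 0.0193]
tool_rot: [1.277, 1.148, -1.333]
ft_force: [-0.1, 0.3, -0.7]
grip_width: 0.564
```

```bash
python3 fc.py; python3 up.py w14
```

```text
pinch to face mm 68.7 pinch [0.6521 0.088  0.038 ] tool x [-0.026 -0.019 -0.999] jaw -7.5 F [-0.1  0.3 -0.7] T [-0.02 -0.02 -0.01] w 49.04704875554087
t 28.55 pos [0.6516 0.0877 0.0193] jaw -7.46 tilt 1.84 shift [-159.6  -10.4   42.3] roll -0.5 F [-0.1  0.3 -0.7] j7 -0.4 w 49.0
7382 [247 177] [311 298]
face 4446 n [ 0.005 -0.002  1.   ] from vertical 0.3 ext [633.  58.  -0.] [673. 134.   2.]
face 1338 n [0.12  0.991 0.059] from vertical 86.6 ext [634.  74.  -1.] [664.  79.  27.]
```

```bash
python3 - <<'E'
from h import *
snap("side","s14");snap("scene","c14")
a=cv2.imread("pics/s14.png")[130:270,260:400]; b=cv2.imread("pics/c14.png")[180:300,180:300]; c=cv2.imread("pics/w14.png")[120:360,160:400]
cv2.imwrite("pics/m14.png",np.hstack([cv2.resize(x,(266,400),interpolation=2) if 0 else cv2.resize(x,(266,266),interpolation=2) for x in(a,b,c)]))
E
```

```text
(no output)
```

View pics/m14.png

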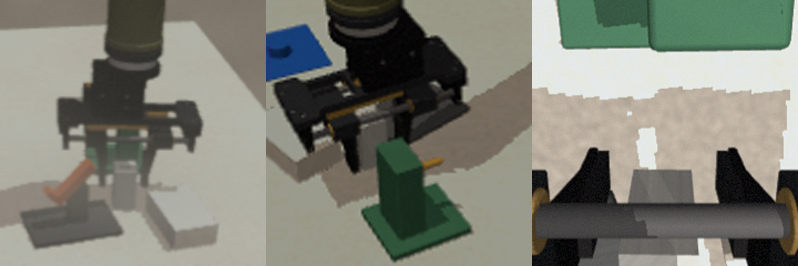

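```bash
python3 - <<'E'
from seg import *
for n,f in(("side","s14"),("scene","c14")):
    P,h,px=cloud(n,f); Q=P*1000
    m=(abs(Q[:,0]-650)<25)&(Q[:,1]>20)&(Q[:,1]<115)&(Q[:,2]>6)&(Q[:,2]<75)&(h[:,2]>60)
    q=Q[m]; print(n,len(q))
    for z in range(6,70,8):
        k=(q[:,2]>=z)&(q[:,2]<z+8); 
        if k.any(): print(z,k.sum(),"x",np.percentile(q[k][:,0],[3,97]).round(),"y",np.percentile(q[k][:,1],[3,97]).round())
E
```

```text
side 328
6 39 x [626. 674.] y [27. 75.]
14 40 x [633. 675.] y [45. 84.]
22 37 x [626. 673.] y [45. 80.]
30 34 x [632. 675.] y [47. 77.]
38 35 x [627. 661.] y [47. 79.]
46 41 x [634. 662.] y [46. 73.]
54 86 x [634. 662.] y [49. 79.]
62 15 x [626. 661.] y [49. 99.]
scene 225
6 21 x [650. 666.] y [70. 81.]
14 19 x [648. 665.] y [70. 81.]
22 22 x [644. 664.] y [69. 81.]
30 34 x [636. 666.] y [76. 82.]
38 35 x [637. 665.] y [69. 83.]
46 29 x [637. 665.] y [76. 83.]
54 65 x [635. 662.] y [51. 83.]
```

```bash
python3 - <<'E'
from h import *
delta([.6480,.0675,.0240],-7)
E
```

```text
t 28.7 pos [0.6516 0.0876 0.0194] jaw -7.46 tilt 1.84 shift [-4.1 -1.1 20.5] roll -0.5 F [ 0.8  0.1 -0.5] j7 -0.4 w 49.8
```

>>> {"method": "jog_arm", "body": {
  "claw": [46,46,46,46,46],
  "xyz": [
    [-4,-1,0],
    [-4,-1,7],
    [-4,-1,14],
    [-4,-1,20],
    [-4,-1,20]
  ],
  "roll": [0,0,0,0,0]
}}

```text
time: 29.2
position: [0.6482, 0.0657, 0.0239]
tool_rot: [1.278, 1.146, -1.335]
ft_force: [0.2, 0.1, 0.3]
grip_width: 0.531
```

```bash
python3 fc.py; python3 - <<'E'
from seg import *
delta([.6480,.0675,.0240],-7)
snap("side","s15"); P,h,px=cloud("side","s15"); Q=P*1000
m=(abs(Q[:,0]-650)<25)&(Q[:,1]>20)&(Q[:,1]<115)&(Q[:,2]>50)&(Q[:,2]<66)&(h[:,2]>60); print(m.sum(),np.percentile(Q[m],[5,50,95],axis=0).round(0))
E
```

```text
pinch to face mm 90.9 pinch [0.6487 0.066  0.0426] tool x [-0.026 -0.02  -0.999] jaw -7.6 F [0.2 0.1 0.3] T [ 0.05 -0.04  0.  ] w 46.15355874215836
t 29.2 pos [0.6482 0.0657 0.0239] jaw -7.6 tilt 1.89 shift [-0.2 -0.4 -1.8] roll -0.6 F [0.2 0.1 0.3] j7 -0.36 w 46.2
131 [[634.  47.  51.]
 [651.  56.  59.]
 [673.  77.  61.]]
```

Spacer still upright between the jaws; close and lift.

>>> {"method": "jog_arm", "body": {
  "claw": [10,10,10,10,10],
  "xyz": [
    [0,0,0],
    [0,0,0],
    [0,0,0],
    [0,0,0],
    [0,0,0]
  ],
  "roll": [0,0,0,0,0],
  "force": 35
}}

```text
time: 29.75
position: [0.6483, 0.067, 0.0239]
tool_rot: [1.278, 1.147, -1.333]
ft_force: [0.5, 0.9, -2.0]
grip_width: 0.343
```

>>> {"method": "jog_arm", "body": {
  "claw": [10,10,10,10,10],
  "xyz": [
    [0,0,0],
    [0,0,0],
    [-20,0,0],
    [-60,0,0],
    [-100,0,0]
  ],
  "roll": [0,0,0,0,0]
}}

```text
time: 30.25
position: [0.6496, 0.0687, 0.1235]
tool_rot: [1.276, 1.149, -1.336]
ft_force: [0.4, 0.7, -1.2]
grip_width: 0.346
```

```bash
python3 fc.py; python3 - <<'E'
from h import *
delta([.65,.066,.188],-7)
E
```

```text
pinch to face mm 87.7 pinch [0.6502 0.0691 0.1422] tool x [-0.029 -0.019 -0.999] jaw -7.5 F [ 0.4  0.7 -1.2] T [ 0.09 -0.13  0.01] w 30.0651470107994
t 30.25 pos [0.6496 0.0687 0.1235] jaw -7.54 tilt 2.01 shift [-64.5  -1.    4.1] roll -0.5 F [ 0.4  0.7 -1.2] j7 -0.35 w 30.1
```

>>> {"method": "jog_arm", "body": {
  "claw": [10,10,10,10,10],
  "xyz": [
    [-20,0,0],
    [-45,0,0],
    [-69,0,0],
    [-69,0,0],
    [-69,0,0]
  ],
  "roll": [0,0,0,0,0]
}}

```text
time: 30.75
position: [0.6513, 0.0701, 0.1917]
tool_rot: [1.276, 1.15, -1.337]
ft_force: [-0.3, -0.4, -2.2]
grip_width: 0.347
```

>>> {"method": "jog_arm", "body": {
  "claw": [10,10,10,10,10],
  "xyz": [
    [0,0,0],
    [0,0,0],
    [0,0,0],
    [0,0,0],
    [0,0,0]
  ],
  "roll": [0,0,0,0,0]
}}

```text
time: 31.25
position: [0.6513, 0.07, 0.1914]
tool_rot: [1.275, 1.15, -1.337]
ft_force: [0.3, -0.2, -2.1]
grip_width: 0.343
```

```bash
python3 up.py w16; python3 fc.py; python3 - <<'E'
from seg import *
print(get_state()["qd"].round(3))
st=get_state(); c0=st["position"]*1000
for n,f in(("side","s16"),("scene","c16")):
    snap(n,f); P,h,px=cloud(n,f); Q=P*1000-c0
    m=(abs(Q[:,0])<24)&(abs(Q[:,1])<40)&(Q[:,2]>-40)&(Q[:,2]<45)&(h[:,2]>60)&(h[:,1]<60); q=Q[m]+c0; print(n,len(q),np.percentile(q,[2,50,98],axis=0).round(0).tolist())
    for z in range(160,240,10):
        k=(q[:,2]>=z)&(q[:,2]<z+10)
        if k.sum()>3: print(z,k.sum(),"x",np.percentile(q[k][:,0],[3,97]).round(),"y",np.percentile(q[k][:,1],[3,97]).round())
# moved-check of bystanders: colour differences start/end
for n,f in(("scene","c16"),):
    d=cv2.absdiff(cv2.imread(f"pics/{n}0.png"),cv2.imread(f"pics/{f}.png")).max(2)
    for nm,(x0,y0,x1,y1) in dict(bin=(355,230,515,352),relay=(285,322,318,350),carton=(170,225,216,262),grey=(205,158,250,180)).items(): print(nm,(d[y0:y1,x0:x1]>30).mean().round(3))
d=cv2.absdiff(cv2.imread("pics/side0.png"),cv2.imread("pics/s16.png")).max(2)
for nm,(x0,y0,x1,y1) in dict(bin=(160,148,260,192),carton=(334,228,376,260),grey=(220,333,286,380)).items(): print("side",nm,(d[y0:y1,x0:x1]>30).mean().round(3))
E
```

```text
t 31.25 pos [0.6513 0.07   0.1914] jaw -7.53 tilt 2.06 shift [12.1 -8.2 21.1] roll -0.5 F [ 0.3 -0.2 -2.1] j7 -0.34 w 29.8
4122 [240 235] [313 298]
face 3519 n [-0.129 -0.992  0.   ] from vertical 90.0 ext [637.  78. 167.] [668.  83. 230.]
face 441 n [ 0.002 -0.148  0.989] from vertical 8.5 ext [638.  74. 227.] [667.  82. 229.]
pinch to face mm 86.1 pinch [0.6519 0.0705 0.2103] tool x [-0.03  -0.019 -0.999] jaw -7.5 F [ 0.3 -1.  -1.9] T [ 0.04 -0.02  0.  ] w 29.685961989395068
[ 0.001 -0.003 -0.002 -0.001  0.     0.001 -0.   ]
side 409 [[629.0, 48.0, 170.0], [649.0, 54.0, 206.0], [671.0, 78.0, 229.0]]
160 9 x [637. 661.] y [51. 61.]
170 46 x [636. 661.] y [49. 66.]
180 46 x [637. 662.] y [49. 71.]
190 61 x [628. 670.] y [48. 65.]
200 69 x [628. 672.] y [49. 67.]
210 65 x [634. 672.] y [48. 64.]
220 109 x [635. 667.] y [50. 80.]
230 4 x [666. 667.] y [60. 68.]
scene 402 [[639.0, 57.0, 169.0], [653.0, 82.0, 205.0], [668.0, 87.0, 229.0]]
160 14 x [639. 667.] y [69. 84.]
170 63 x [640. 668.] y [58. 86.]
180 53 x [639. 668.] y [75. 86.]
190 51 x [640. 668.] y [80. 87.]
200 49 x [641. 668.] y [80. 87.]
210 56 x [638. 668.] y [62. 86.]
220 116 x [639. 667.] y [54. 85.]
bin 0.0
relay 0.0
carton 0.019
grey 0.52
side bin 0.0
side carton 0.0
side grey 0.0
```

```bash
python3 -c "
from bench import order; print(order.close_job())"
```

```text
the job is handed in; nothing more can be done
None
```

The job is done and handed in at about 31 s of the 72 s limit. The gripper holds the spacer with its hole straight up, still, with its centre about 20 cm above the bench.

- **Finding the hole:** the wrist camera showed which end had the hole, so I pushed only that end onto the gauge pin. The pin went in about 25 mm against almost no force, then stopped at about 4 N and stayed there about 1 s. I did not try the plain end.
- **Laying it on the rest:** at first it caught on the ledge at about 33°. I pushed it down with closed fingers (about 21 N) until it sat flat. The check then showed 44.9° and flush, with the hole end up and the gripper open.
- **Fresh grip and turning upright:**
  - I regripped it at 45° and pushed it against the side of the green gauge post to turn it. It slipped in the grip and stopped about 21° short of upright.
  - I set its lower edge on the bare bench and let go, so it rocked upright and stood there briefly.
  - I gripped it again, upright, and lifted. This step on the bench was not part of your sequence.
- **Last checks:**
  - **Tilt:** the side face measured 0° from vertical. A rough fit to the part of the top face in view read 8.5°, which I put down to the hole rim. The tool itself is tilted about 2°, so I expect no more than about 2° of tilt across the jaws.
  - **Hole end:** I did not look at the hole again after the final lift, but the spacer was never turned over.
  - **Bystanders:** the red bin, carton and relay look unmoved in the before-and-after pictures. The other spacer does too in the side view. In the scene view the picture of that spot changed, which I took to be the arm in the way.

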